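# Fill the insect hotel and hold its roof flush on the sloped rim

## Robot

A 6-joint arm with a two-finger parallel gripper is mounted at the origin on the work surface. World frame = base frame: x ahead of the robot, y to its left, z up, the work surface at z = 0. Lengths are in m, angles in rad, forces in N, time in s.
With the tool pointing down it reaches from about 0.25 to 0.85 m from the base axis. Payload 12.5 kg.
Tool frame: the origin (TCP) lies on the centre line of the jaws, within the pads' length; the fingertips stand env.tips_ahead ahead of it and the grasp point (between the pads) lies 3 mm ahead of it (env.tips_ahead is the distance from the TCP to the fingertips, in m); z points along the fingers, y is the direction in which the jaws open and shut (so a half turn about z gives the same grasp; the last joint's range is limited). The gripper opens to 93 mm and grips with 3 to 60 N. Pads are 15 mm wide; open, the fingers measure 128 mm over their backs; the gripper's body (75 mm by 188 mm) begins 65 mm behind the grasp point.
Start: joints at [-1.29, 0.351, 1.652, -0, 1.139, -0.085], TCP at [0.197, -0.514, 0.241] pointing down, gripper open.
Joint ranges: [-2.75, 2.75], [-0.79, 2.1], [0.01, 2.65], [-1.57, 4.71], [0.07, 3.14], [-2.87, 2.87]. Speed limits (rad/s): [2.22, 2.22, 2.79, 3.14, 3.14, 3.14].

## Interface

Orientations are given as [roll, pitch, yaw] about the fixed x, y, z axes, in that order (R = Rz(yaw) Ry(pitch) Rx(roll)).
In Python, from plant import env gives the robot as it stands.
- The arm moves only by the tool carry_out, never from a script. Its arguments are lists of equal length, an entry for each row: "translation": the shift along the tool's x, y, z in m, a list of three; "rot": the turn, a rotation vector about the tool's x, y, z in units of 6 degrees (1.0 is 6 degrees), a list of three. A call has 1 to 20 rows; each row is the pose to reach, as a shift and turn from the pose commanded when the call began, along the tool's axes at that moment; what a row does not reach only later rows make up. A row lasts 1/10 s, in which the tool goes at most 50 mm and 8.59 degrees, less where a joint would pass 70% of its speed; a pose out of reach is approached as far as the arm can. A call with a gripper value outside its range is refused whole. "fingers" is the closure, from -1 (fully open) to 1 (shut), set as the call begins (left out, the last holds). The fingers move at their own pace and stop on an object; the grip force is fixed at half the most. Time passes only in rows, so rows that repeat a pose let the fingers close. It gives the time, the measured TCP pose, the force and the opening at its end, in the units of the state.
- env.read_state(): the state, without advancing time (a new reading comes with each control period).
- env.grab_frame(name): name is "side" or "top"; returns the picture (384x512x3 uint8, red, green, blue); there is no depth.
- env.calibration(name): a dict with "fx", "fy", "cx", "cy" (pixels), "distortion" ([k1, k2, p1, p2, k3] as OpenCV has them; the pictures are not rectified), "xyz" and "attitude" of the camera in the world. Camera axes: x right, y up, looking along -z (the intrinsics and any distortion apply to the point x, -y, -z); pixel columns grow to the right and rows downward; lengths in m; the calibration is good to about 2 mm. A picture is of the moment at which its call begins. calibration takes no time and is no camera call.
- env.close_job(): hands the job in, once; it reports no verdict.
The state is a dict: "time": time; "joints": joint angles; "joint_velocities": joint speeds; "joint_efforts": joint torques, N m; "tool_pos": TCP position; "ee_rot": TCP orientation; "contact_force": force on the tool from outside, world axes, zero at the start; "moment": the same for the moment, N m; "opening": finger opening in m.
Only numpy, scipy, OpenCV 4.12 (cv2) and the standard library are available. Lean on these libraries where they do the work, as an engineer would, in place of code of your own. Each camera call takes 0.05 s, during which the arm holds its last target.

## Task

Put the three fillings (the drilled hardwood block, the bundle of canes and the hollow clay brick) one after the other into the open insect hotel, flat on its floor side by side with their holes facing the barred front. Then take the roof board by its rail, tilt it to the slope of the hotel's rim, set it on felt side up, flush all round, straight and with an even overhang, and finish still gripping the rail and pressing the roof on with a light steady push of about 10 N, as one does while the glue grabs: do not let go. Do not press hard, do not force the stand out of its tilt, and leave everything else on the table where it is.

Things in the scene. Friction and masses are not known exactly. Their poses are not given: they have to be found in the camera images.
- house: Insect hotel: pale wooden box, 140 (x) x 170 mm (y), open top, clamped on the stand's bed and tilted with it. Origin: centre of its underside; z: normal of its floor; +x: to its tall barred front, facing away from the robot; the low closed back faces the robot. Floor 9 mm thick, walls 8 mm, inside 124 x 154 mm, clear opening 116 x 150 mm. Rim top 59 mm (back) to 96 mm (front) above the underside.
- rim (a point): Sloped top rim of the hotel that the roof sits on: frame 145 mm (x, up the slope to the tall front) x 170 mm (y), strips 10 mm wide. Origin: centre of its upper plane, 78 mm above the hotel's underside; z: its normal, up and towards the robot. It slopes 15 degrees against the hotel's floor, so 16 to 30 degrees against the table, depending on the stand's tilt.
- stand: Blue tilting work stand under the hotel, 190 x 200 mm, fixed to the table. Its bed is hinged along the edge near the robot and locked by stiff friction at a tilt that differs each time (0.02 to 0.26 rad, tall front raised), so the hotel leans back towards the robot. It holds firm under a light push. Origin: centre of its underside on the table; x as the hotel's, but level.
- roof: Roof board, plywood with green felt on top, 170 (x) x 194 (y) x 9 mm, about 240 g, lying flat, felt up. Across its middle a wooden rail to grip, 20 mm wide (x), 110 mm long (y), its top 37 mm above the underside. Origin: centre of the underside; z: out of the felt. Same either way round. Seated, its origin lies on the rim's origin with x along x, overhanging about 12 mm on all sides.
- log: Filling: drilled hardwood block with dark bark on top, 60 mm long (x), 44 mm wide (y), 41 mm high; nest holes along x. About 75 g. Origin: centre of the underside, z up. Can be gripped across its 60 mm length (end to end) or its width.
- canes: Filling: bundle of nine cut canes tied together, 60 mm long (x, along the canes), 39 mm wide and 39 mm high. About 50 g. Origin: centre of the underside, z up.
- brick: Filling: hollow terracotta brick, 60 mm long (x, along its holes), 42 mm wide and 38 mm high. About 120 g. Origin: centre of the underside, z up.
- glue_a: White glue bottle with black nozzle, 125 mm tall, 42 mm wide, standing; leave alone. Origin at its foot.
- glue_b: Second glue bottle, 140 mm tall, 48 mm wide, standing; leave alone. Origin at its foot.
- nozzle: Spare black nozzle cap, 30 mm tall; leave alone. Origin at its foot.
- wheels_a: Stack of four small wheels, 36 mm wide, 36 mm tall; leave alone. Origin at its foot.
- wheels_b: Stack of three small wheels, 36 mm wide, 27 mm tall; leave alone. Origin at its foot.
- cone: Pine cone standing on its base, 62 mm tall, 48 mm wide; not part of this filling, leave alone. Origin at its foot.
- brush: Glue brush lying flat, 170 mm long; leave alone. Origin under its middle.
- square: Try square lying flat, wooden stock 100 mm, steel blade 150 mm; leave alone. Origin at the corner end of its stock.
Things that resemble listed ones, but are neither listed nor needed, are in the scene too. What is shaped like the canes but turquoise is not meant.

How it is judged:
By the outcome, as a careful person would: the job done as asked, in the order asked, and still so for the second after the job is handed in, while the arm keeps its last pose, push and grip.
It also fails if it takes over 72 s, if anything falls off the work surface, if the arm or the gripper's body presses on something with over 40 N, if the wrist force passes 120 N, or if a joint passes its speed limit or range.

## Working session

There is one attempt and no reset: what is moved stays moved. The work goes in short steps, Python scripts to look and compute and a tool call to move; the robot and the scene stay as the last step left them, time stands still between calls to the robot, and variables do not carry over. Pictures are saved under pics/ and viewed, and the job is handed in when it is done.

Besides the shell and the picture viewer there is one more tool, called after ">>>" by a JSON object that holds its "api" and its "payload". carry_out: Moves the arm, as the interface text tells. Its arguments: {"type":"object","properties":{"translation":{"type":"array"},"rot":{"type":"array"},"fingers":{"type":"number"}},"required":["translation","rot"]}

```bash
ls; mkdir -p pics; python3 - <<'E'
from plant import env
import cv2
s=env.read_state(); print(s); print(env.tips_ahead)
for n in("side","top"):
    print(n,env.calibration(n)); im=env.grab_frame(n); cv2.imwrite(f"pics/{n}0.png",cv2.resize(im[:,:,::-1],(800,600),interpolation=cv2.INTER_CUBIC)); cv2.imwrite(f"pics/{n}0raw.png",im[:,:,::-1])
E
```

```text
pics
{'time': 0.0, 'joints': array([-1.28962375e+00,  3.51218517e-01,  1.65240286e+00, -2.48427889e-06,
        1.13910575e+00, -8.45695555e-02]), 'joint_velocities': array([-0.00133407,  0.00064811,  0.00143354, -0.00113068, -0.00138755,
        0.00080079]), 'joint_efforts': array([ 2.07169302e-03, -4.97327471e+01, -2.85252571e+01,  6.99932990e-02,
        2.57440447e-02, -1.14814229e-04]), 'tool_pos': array([ 0.19665573, -0.5133075 ,  0.24011919]), 'ee_rot': array([-3.14046205e+00, -9.35799542e-05,  3.65743116e-01]), 'contact_force': array([ 0.58115129,  0.41842213, -0.53613485]), 'moment': array([ 0.01896942, -0.02372992, -0.01406164]), 'opening': 0.09307478884768869}
0.022
side {'fx': 415.52866528307516, 'fy': 415.52866528307516, 'cx': 256.0481131960076, 'cy': 196.091085181655, 'distortion': array([-0.01478896,  0.        ,  0.        ,  0.        ,  0.        ]), 'xyz': array([ 0.76205827, -1.03598649,  0.88850292]), 'attitude': array([ 0.89421168, -0.01116097,  0.22702449])}
top {'fx': 348.77613348843636, 'fy': 348.77613348843636, 'cx': 261.4422543367107, 'cy': 192.39205405203793, 'distortion': array([-0.04077333,  0.        ,  0.        ,  0.        ,  0.        ]), 'xyz': array([ 0.35506956, -0.06958397,  1.12187834]), 'attitude': array([ 0.19030179,  0.01188936, -1.5687316 ])}
```

View pics/top0.png

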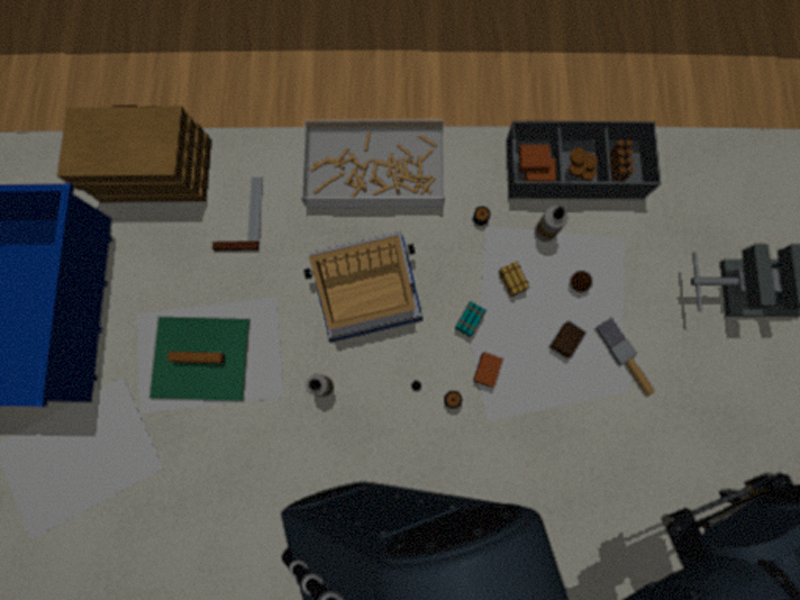

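View pics/side0.png

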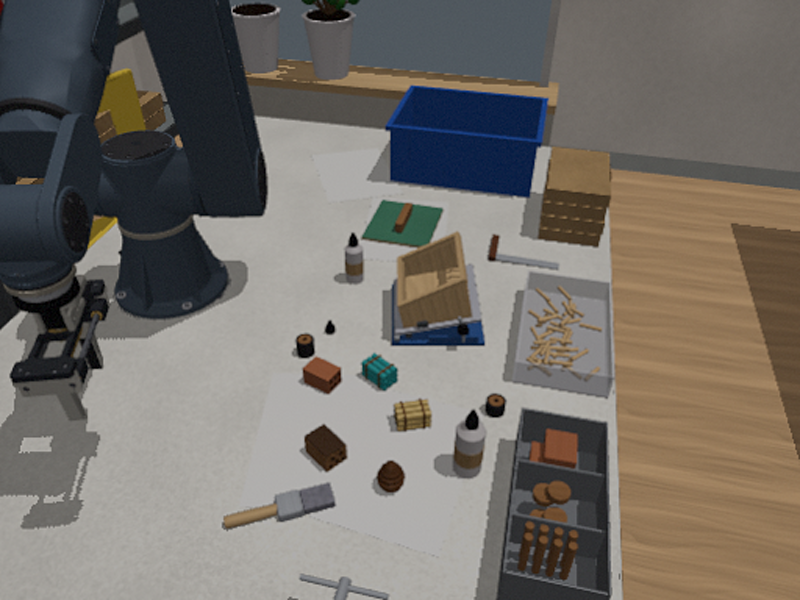

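Candidates (800x600 top view): the log is the dark block at (567,339), not the cone (581,281). The canes are the yellow bundle at (514,278), not the turquoise one (471,319) or the brown sticks in the tray (622,160). The brick is at (488,369), not those in the tray (537,160). The roof is the green board at (200,358) and the hotel is at (365,285). Next I'll take close crops of these.

```bash
cat > h.py <<'E'
import numpy as np, cv2, json, os
from scipy.spatial.transform import Rotation as R
def load_cal():
    from plant import env
    return {n:env.calibration(n) for n in("side","top")}
F=np.diag([1.,-1,-1])
class Cam:
    def __init__(s,c):
        s.K=np.array([[c["fx"],0,c["cx"]],[0,c["fy"],c["cy"]],[0,0,1]]);s.d=np.array(c["distortion"])
        s.p=np.array(c["xyz"]);s.R=R.from_euler("xyz",c["attitude"]).as_matrix()
    def proj(s,P):
        P=np.atleast_2d(P); q=(P-s.p)@s.R@F
        return cv2.projectPoints(q.reshape(-1,1,3),np.zeros(3),np.zeros(3),s.K,s.d)[0].reshape(-1,2)
    def atz(s,uv,z):
        uv=np.atleast_2d(np.array(uv,float)); q=cv2.undistortPoints(uv.reshape(-1,1,2),s.K,s.d).reshape(-1,2)
        r=np.c_[q,np.ones(len(q))]@F@s.R.T
        t=(z-s.p[2])/r[:,2]; return s.p+r*t[:,None]
def cams(): return {n:Cam(c) for n,c in load_cal().items()}
def crop(raw,x0,y0,w,h,k,out):
    im=cv2.imread(raw) if isinstance(raw,str) else raw
    c=im[y0:y0+h,x0:x0+w]; c=cv2.resize(c,None,fx=k,fy=k,interpolation=cv2.INTER_CUBIC)
    c=cv2.convertScaleAbs(c,alpha=1.3)
    for x in range((x0+9)//10*10,x0+w,10): cv2.putText(c,str(x),((x-x0)*k,8),0,.3,(0,0,255),1);cv2.line(c,((x-x0)*k,8),((x-x0)*k,14),(0,0,255),1)
    for y in range((y0+9)//10*10,y0+h,10): cv2.putText(c,str(y),(0,(y-y0)*k+3),0,.3,(0,0,255),1)
    cv2.imwrite(out,c)
E
python3 - <<'E'
from h import *
crop("pics/top0raw.png",285,160,100,105,5+1-1,"pics/c_items_top.png")
crop("pics/side0raw.png",180,215,115,105,6,"pics/c_items_side.png")
crop("pics/top0raw.png",190,145,85,75,8,"pics/c_house_top.png")
crop("pics/side0raw.png",240,140,80,85,7,"pics/c_house_side.png")
crop("pics/top0raw.png",85,190,85,75,8,"pics/c_roof_top.png")
crop("pics/side0raw.png",222,120,70,45,10,"pics/c_roof_side.png")
E
```

```text
(no output)
```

View pics/c_items_top.png

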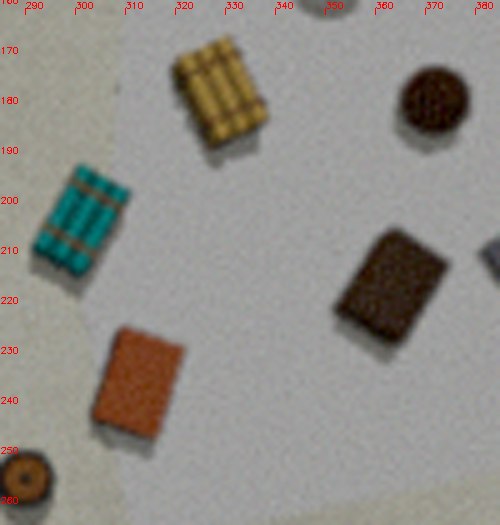

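View pics/c_items_side.png

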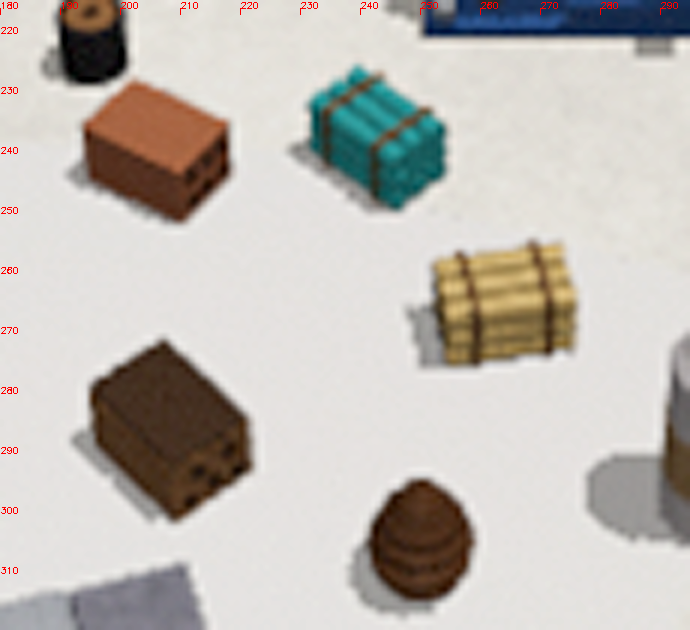

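View pics/c_house_top.png

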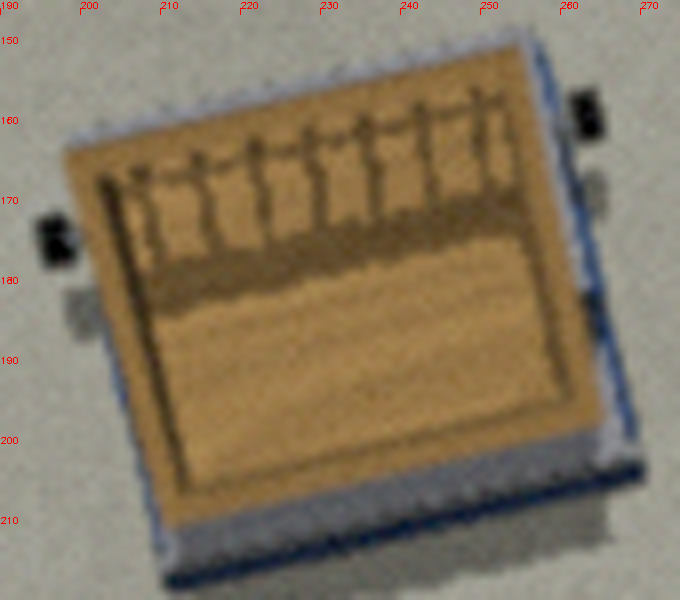

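View pics/c_house_side.png

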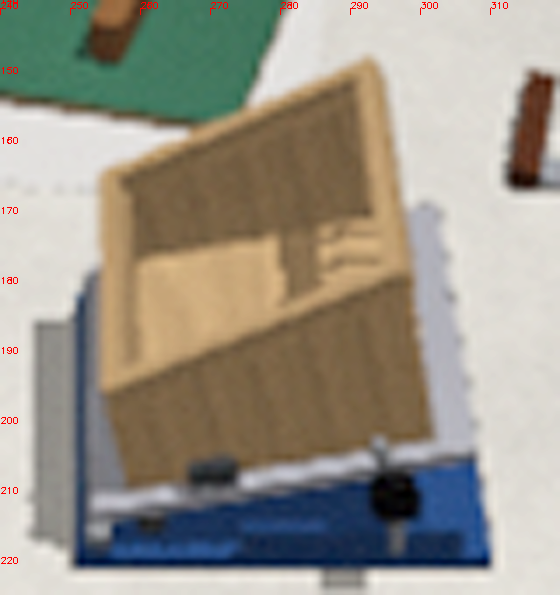

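View pics/c_roof_top.png

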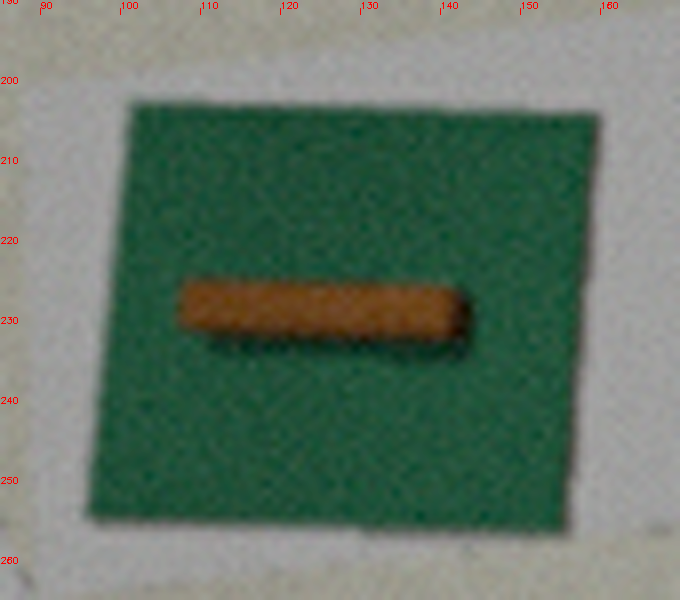

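View pics/c_roof_side.png

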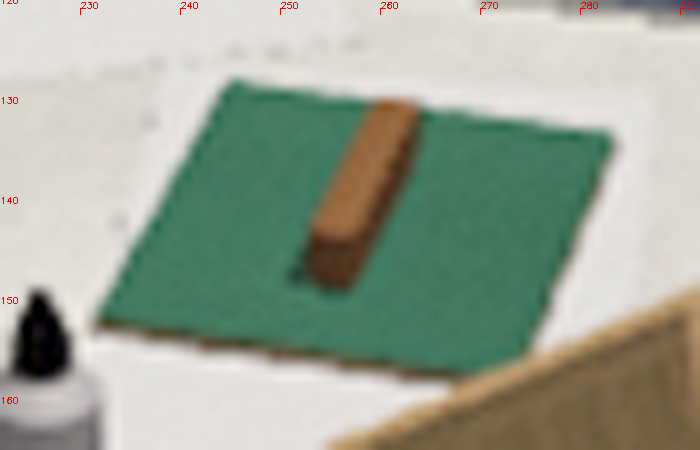

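```bash
cat > fit.py <<'E'
from h import *
from scipy.optimize import least_squares, minimize
C=cams()
def hullmask(cam,P,shape=(384,512),ss=8,win=None):
    # antialiased via fixed-point polygon, supersampled in window
    x0,y0,w,h=win; p=cam.proj(P)
    p=(p+0.5-np.array([x0,y0]))*ss-0.5
    m=np.zeros((h*ss,w*ss),np.uint8)
    hu=cv2.convexHull(p.astype(np.float32)).reshape(-1,2)
    cv2.fillConvexPoly(m,np.round(hu*16).astype(np.int32),255,shift=4)
    return cv2.resize(m,(w,h),interpolation=cv2.INTER_AREA)/255.
def box(lx,ly,h):
    return np.array([[sx*lx/2,sy*ly/2,z] for sx in(-1,1) for sy in(-1,1) for z in(0,h)])
def pose(P,x,y,yaw,z=0): return P@R.from_euler("z",yaw).as_matrix().T+[x,y,z]
def mask(im,win,f):
    x0,y0,w,h=win; c=im[y0:y0+h,x0:x0+w]
    hsv=cv2.cvtColor(c,cv2.COLOR_BGR2HSV).astype(float); return f(hsv)
E
python3 - <<'E'
from fit import *
T=cv2.imread("pics/top0raw.png");S=cv2.imread("pics/side0raw.png")
def sat(lo,hi): return lambda q: np.clip((q[...,1]-lo)/(hi-lo),0,1)
def ch(im,win): pass
items={"log":(box(.06,.044,.041),(345,200,36,36),(190,268,36,36),(364,217)),
"canes":(box(.06,.039,.039),(313,162,32,33),(245,252,34,30),(327,178)),
"brick":(box(.06,.042,.038),(298,220,30,32),(190,225,32,30),(311,236))}
for n,(B,wt,ws,uv) in items.items():
    ms={}
    for k,im,w in(("top",T,wt),("side",S,ws)):
        x0,y0,ww,hh=w;q=cv2.cvtColor(im[y0:y0+hh,x0:x0+ww],cv2.COLOR_BGR2HSV)
        s=q[...,1].astype(float); a,b=np.percentile(s,8),np.percentile(s,92); print(n,k,a,b)
        ms[k]=np.clip((s-a)/(b-a),0,1); ms[k]=(ms[k]>.42).astype(float)
        cv2.imwrite(f"pics/m_{n}_{k}.png",cv2.resize(ms[k]*255,None,fx=6,fy=6))
    p0=C["top"].atz(uv,.04)[0]
    for use in(("top","side"),("top",),("side",)):
        best=None
        for yaw in np.arange(0,np.pi,np.pi/8):
            def f(v):
                return sum(((cv2.GaussianBlur(hullmask(C[k],pose(B,v[0],v[1],v[2]*5),win=w)-ms[k],(0,0),.7))**2).sum() for k,w in(("top",wt),("side",ws)) if k in use)
            r=minimize(f,[p0[0],p0[1],yaw/5],method="Nelder-Mead",options=dict(initial_simplex=np.array([p0[0],p0[1],yaw/5])+np.array([[0,0,0],[.01,0,0],[0,.01,0],[0,0,.05]]),xatol=1e-5))
            if best is None or r.fun<best.fun: best=r
        print(n,use,best.x[:2],np.degrees(best.x[2]*5),best.fun)
# house
hb=[[70,85,0],[70,-85,0],[-70,-85,0],[-70,85,0]]
c,s=np.cos(np.radians(15)),np.sin(np.radians(15))
rim=lambda x,y:[.0725*x*c,y*.085,.078+.0725*x*s]
P=[rim(1,1),rim(1,-1),rim(-1,-1),rim(-1,1)]
Pt=np.array(P);Ps=np.array(P+[[-.07,-.085,0],[.07,-.085,0]])
ut=np.array([[198.25,163.75],[255,150.25],[265.4,198.1],[211,210.9]])
us=np.array([[293.1,148.3],[298.6,178.9],[254.7,195.4],[254.3,164.3],[258.1,209.3],[301.9,202.4]])
for off in(0,-.5):
    def g(v):
        M=R.from_euler("ZY",[v[3],-v[4]]).as_matrix()
        X=lambda Q:Q@M.T+v[:3]
        return np.r_[(C["top"].proj(X(Pt))-ut-off).ravel(),(C["side"].proj(X(Ps))-us-off).ravel()]
    r=least_squares(g,[.5,0,.06,.2,.1]); print("house",off,r.x,np.degrees(r.x[3:]),np.round(r.fun.reshape(-1,2),2).tolist())
E
```

```text
log top 2.0 166.80000000000018
log side 4.0 158.4000000000001
log ('top', 'side') [ 0.48931285 -0.37820527] 140.51261139863905 70.34817718225177
log ('top',) [ 0.48714495 -0.37734075] 142.23682074289383 34.07442556962654
log ('side',) [ 0.49012762 -0.37873839] 140.25019174474724 32.4718673977538
canes top 2.0 165.0
canes side 4.0 136.0
canes ('top', 'side') [ 0.61603799 -0.27229888] 22.871610176130947 44.91040702169249
canes ('top',) [ 0.61392325 -0.27260531] 204.55909177134487 12.133616452238371
canes ('side',) [ 0.61706441 -0.27179341] 20.566552578327038 27.067575201234007
brick top 2.0 200.2800000000001
brick side 4.0 166.0
brick ('top', 'side') [ 0.42836308 -0.2142078 ] -19.943385204917185 27.425286045534914
brick ('top',) [ 0.42663429 -0.21477424] 160.523988443171 9.23935841571444
brick ('side',) [ 0.42919427 -0.21363488] 159.14067604422814 13.576087388331093
house 0 [0.59877295 0.03236414 0.04970446 0.24121732 0.20681371] [13.82073449 11.84955263] [[-0.96, -0.48], [-0.13, -0.69], [0.21, -1.62], [-0.74, -1.02], [-0.33, -0.41], [-1.06, -0.31], [-0.94, 0.42], [-1.04, 0.03], [-0.61, 0.89], [-0.23, 0.74]]
house -0.5 [0.59797382 0.03304559 0.0513428  0.24010416 0.20182212] [13.75695499 11.5635556 ] [[-0.83, -0.05], [0.1, -0.22], [0.44, -1.01], [-0.63, -0.44], [0.19, -0.4], [-0.6, -0.35], [-0.6, 0.21], [-0.62, -0.13], [-0.35, 0.72], [0.07, 0.76]][ WARN:0@1.059] global loadsave.cpp:1063 imwrite_ Unsupported depth image for selected encoder is fallbacked to CV_8U.
```

```bash
python3 - <<'E'
from fit import *
T=cv2.imread("pics/top0raw.png");S=cv2.imread("pics/side0raw.png")
rows=[]
E_={"log":(box(.06,.044,.041),(.4893,-.3782,140.5)),"canes":(box(.06,.039,.039),(.616,-.2723,22.9)),"brick":(box(.06,.042,.038),(.4284,-.2142,-20))}
tiles=[]
for im,k,W in((T,"top",{"log":(345,200,36,36),"canes":(311,160,36,36),"brick":(295,218,36,36)}),(S,"side",{"log":(188,268,36,36),"canes":(244,249,36,36),"brick":(188,222,36,36)})):
    r=[]
    for n,w in W.items():
        x0,y0,a,b=w;z=7
        c=cv2.resize(im[y0:y0+b,x0:x0+a],None,fx=z,fy=z,interpolation=cv2.INTER_NEAREST)
        B,p=E_[n]; q=C[k].proj(pose(B,p[0],p[1],np.radians(p[2])))
        q=(q+.5-[x0,y0])*z-.5
        for i in range(8):
            for j in(1,2,4):
                if not i&j: cv2.line(c,tuple(np.int32(q[i])),tuple(np.int32(q[i|j])),(255,0,255),1)
        r.append(c)
    tiles.append(np.hstack(r))
cv2.imwrite("pics/ov.png",np.vstack(tiles))
E
```

```text
(no output)
```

View pics/ov.png

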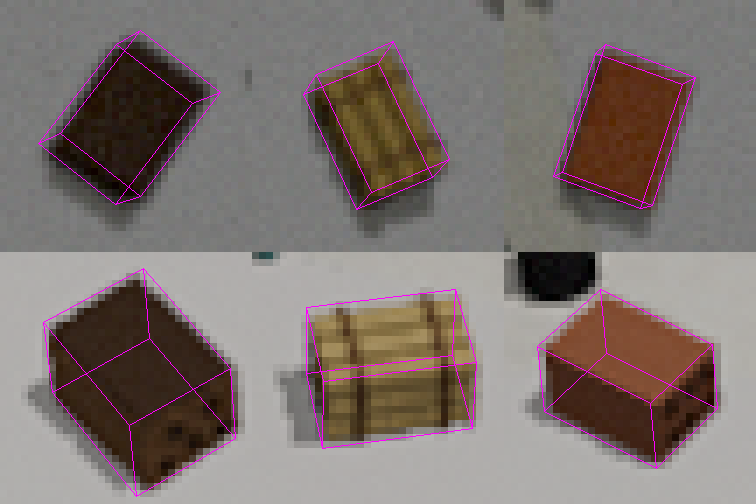

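```bash
cat > joint.py <<'E'
from fit import *
T=cv2.imread("pics/top0raw.png");S=cv2.imread("pics/side0raw.png")
roofP=np.vstack([box(.17,.194,.009)])
I={"log":(box(.06,.044,.041),(345,200,36,36),(188,268,36,36),(.489,-.378,140)),
"canes":(box(.06,.039,.039),(313,162,32,33),(245,252,34,30),(.616,-.272,22.9)),
"brick":(box(.06,.042,.038),(298,220,30,32),(190,227,32,28),(.428,-.214,-20)),
"roof":(roofP,(90,196,78,68),None,(.47,.32,0))}
M={}
for n,(B,wt,ws,p) in I.items():
    for k,im,w in(("top",T,wt),("side",S,ws)):
        if w is None: continue
        x0,y0,a,b=w; s=cv2.cvtColor(im[y0:y0+b,x0:x0+a],cv2.COLOR_BGR2HSV)[...,1].astype(float)
        lo,hi=np.percentile(s,10),np.percentile(s,85); m=(s>lo+.42*(hi-lo)).astype(np.uint8)
        l,lab,st,_=cv2.connectedComponentsWithStats(m); m=(lab==1+st[1:,4].argmax()).astype(np.uint8)
        cn=cv2.findContours(m,0,1)[0]; f=np.zeros_like(m); cv2.drawContours(f,cn,-1,1,-1); M[n,k]=f.astype(float)
def hm(cam,P,win,off,ss=6):
    x0,y0,w,h=win; p=(cam.proj(P)+off+0.5-np.array([x0,y0]))*ss-0.5
    m=np.zeros((h*ss,w*ss),np.uint8); hu=cv2.convexHull(p.astype(np.float32)).reshape(-1,2)
    cv2.fillConvexPoly(m,np.round(hu*16).astype(np.int32),255,shift=4)
    return cv2.resize(m,(w,h),interpolation=cv2.INTER_AREA)/255.
names=list(I)
def res(v):
    off={"top":v[:2],"side":v[2:4]}; out=[v[:4]*1.]
    for i,n in enumerate(names):
        B,wt,ws,p=I[n]; x,y,a=v[4+3*i:7+3*i]; X=pose(B,x/100,y/100,a/4)
        for k,w in(("top",wt),("side",ws)):
            if w: out.append(cv2.GaussianBlur(hm(C[k],X,w,off[k])-M[n,k],(0,0),1.2).ravel())
    return np.concatenate(out)
v=np.r_[np.zeros(4),np.concatenate([[p[0]*100,p[1]*100,np.radians(p[2])*4] for *_,p in I.values()])]
if __name__=="__main__":
    for st in(.1,.03,.01):
        r=least_squares(res,v,diff_step=None,x_scale=1,method="trf",jac=lambda v:np.array([(res(v+st*e)-res(v-st*e))/(2*st) for e in np.eye(len(v))]).T,max_nfev=15); v=r.x
    print("off",v[:4],r.cost)
    for i,n in enumerate(names):
        print(n,v[4+3*i:6+3*i]/100,np.degrees(v[6+3*i]/4))
E
python3 joint.py
```

```text
off [ 0.50033603  0.90396451 -0.0640385   0.31721948] 58.74847669391017
log [ 0.4899182  -0.37667751] 141.32925609041718
canes [ 0.61697547 -0.27106373] 21.786344454020085
brick [ 0.42931918 -0.21281029] -19.061771188191084
roof [0.45305255 0.3791663 ] -1.2978527425729742
```

```bash
cat > house.py <<'E'
from fit import *
c,s=np.cos(np.radians(15)),np.sin(np.radians(15))
rim=lambda x,y:[.0725*x*c,y*.085,.078+.0725*x*s]
P=[rim(1,1),rim(1,-1),rim(-1,-1),rim(-1,1)]
Pt=np.array(P);Ps=np.array(P+[[-.07,-.085,0],[.07,-.085,0]])
OFF={"top":np.array([.5,.9]),"side":np.array([-.06,.32])}
def Hm(v): return R.from_euler("ZY",[v[3],-v[4]]).as_matrix()
def fith(ut,us):
    def g(v):
        X=lambda Q:Q@Hm(v).T+v[:3]
        return np.r_[(C["top"].proj(X(Pt))+OFF["top"]+.5-ut).ravel(),(C["side"].proj(X(Ps))+OFF["side"]+.5-us).ravel()]
    return least_squares(g,[.5,0,.06,.2,.1],loss="soft_l1",f_scale=.5)
if __name__=="__main__":
    ut=np.array([[198.25,163.75],[255,150.25],[265.4,198.1],[211,210.9]])
    us=np.array([[293.1,148.3],[298.6,178.9],[254.7,195.4],[254.3,164.3],[258.1,209.3],[301.9,202.4]])
    r=fith(ut,us);v=r.x
    print(v,np.degrees(v[3:]),"\n",np.round(r.fun.reshape(-1,2),2).tolist())
    M=Hm(v); print("rim origin",M@[0,0,.078]+v[:3])
    T=cv2.imread("pics/top0raw.png");S=cv2.imread("pics/side0raw.png")
    def inner(x,y): return [.0625*x*c,y*.075,.078+.0625*x*s]
    lines=[[P[i],P[(i+1)%4]] for i in range(4)]+[[inner(*a),inner(*b)] for a,b in(((1,1),(1,-1)),((1,-1),(-1,-1)),((-1,-1),(-1,1)),((-1,1),(1,1)))]
    b=[[.07,.085,0],[.07,-.085,0],[-.07,-.085,0],[-.07,.085,0]]
    f=[[.062,.077,.009],[.062,-.077,.009],[-.062,-.077,.009],[-.062,.077,.009]]
    lines+=[[q[i],q[(i+1)%4]] for q in(b,f) for i in range(4)]+[[b[i],P[i]] for i in range(4)]
    o=[]
    for k,im,(x0,y0,w,h) in(("top",T,(190,145,85,80)),("side",S,(242,143,85,80))):
        z=5 if 0 else 6
        cc=cv2.convertScaleAbs(cv2.resize(im[y0:y0+h,x0:x0+w],None,fx=z,fy=z,interpolation=cv2.INTER_CUBIC),alpha=1.3)
        for l in lines:
            q=(C[k].proj(np.array(l)@M.T+v[:3])+OFF[k]+.5-[x0,y0])*z
            cv2.line(cc,tuple(np.int32(q[0])),tuple(np.int32(q[1])),(255,0,255),1,cv2.LINE_AA)
        cv2.imwrite(f"pics/hov_{k}.png",cc)
E
python3 house.py
```

```text
[0.59881189 0.03404402 0.05195114 0.2388025  0.19479251] [13.68237549 11.16078876] 
 [[-0.72, 0.25], [0.22, 0.16], [0.56, -0.51], [-0.58, -0.01], [0.7, -0.26], [-0.1, -0.24], [-0.25, 0.05], [-0.25, -0.24], [-0.14, 0.6], [0.32, 0.91]]
rim origin [0.58414243 0.03047277 0.12847599]
```

```bash
python3 -c "
import cv2,numpy as np
cv2.imwrite('pics/hov.png',np.vstack([cv2.imread('pics/hov_top.png')[:,:],cv2.imread('pics/hov_side.png')])[:1000] if 0 else cv2.resize(np.hstack([cv2.imread('pics/hov_top.png'),cv2.imread('pics/hov_side.png')]),(800,376)))"
```

```text
(no output)
```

View pics/hov_top.png

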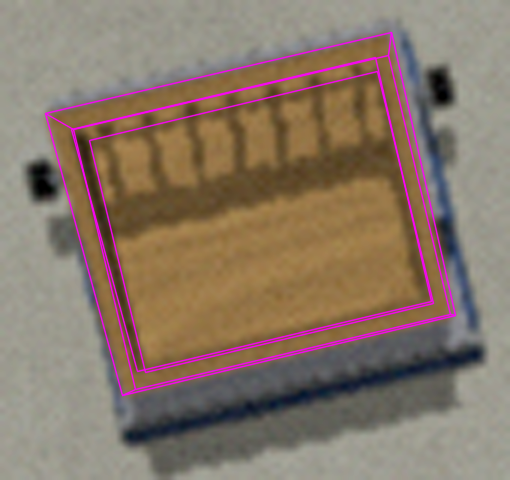

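View pics/hov_side.png

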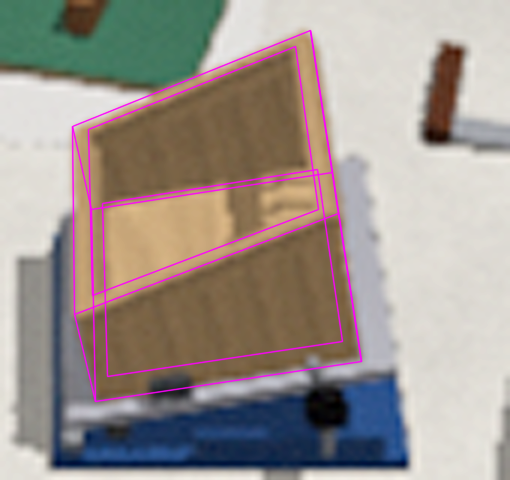

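```bash
cat > mv.py <<'E'
# tracks commanded pose in cmd.json ; usage: plan(...)
from h import *
def getc():
    if os.path.exists("cmd.json"):
        d=json.load(open("cmd.json")); return np.array(d["p"]),R.from_matrix(d["R"])
    return np.array([.197,-.514,.241]),R.from_euler("xyz",[np.pi,0,.366])
def put(p,r): json.dump({"p":list(map(float,p)),"R":r.as_matrix().tolist()},open("cmd.json","w"))
def down(yaw,tilt=0,hy=None):
    "tool down with yaw; "
    return R.from_euler("xyz",[np.pi,0,yaw])
def house_tool(yaw,tilt): # jaws (tool y) along house x, tool z along -house z ; tool x = y x z
    H=R.from_euler("ZY",[yaw,-tilt]).as_matrix()
    return R.from_matrix(np.column_stack([H[:,1],H[:,0],-H[:,2]]))
def plan(wps,save=True,quiet=False):
    "wps: list of (pos,R,nrows) ; prints rows"
    p0,r0=getc(); pc,rc=p0,r0; tr=[];ro=[]
    for p,r,n in wps:
        p=np.array(p,float); dv=(rc.inv()*r).as_rotvec()
        for i in range(1,n+1):
            q=pc+(p-pc)*i/n; rr=rc*R.from_rotvec(dv*i/n)
            tr.append(np.round(r0.inv().apply(q-p0),4).tolist()); ro.append(np.round(np.degrees((r0.inv()*rr).as_rotvec())/6,2).tolist())
        if np.linalg.norm(p-pc)/n>.05 or np.degrees(np.linalg.norm(dv))/n>8.59: print("WARN fast",np.linalg.norm(p-pc)/n,np.degrees(np.linalg.norm(dv))/n)
        pc,rc=p,r
    print(len(tr),"rows"); print(json.dumps({"translation":tr,"rot":ro}).replace(", ",","))
    pe=p0+r0.apply(tr[-1]); re=r0*R.from_rotvec(np.radians(np.array(ro[-1])*6))
    if save: put(pe,re)
    return pe,re
def st():
    from plant import env
    s=env.read_state(); p,r=getc(); 
    print("t",round(s["time"],2),"tcp",np.round(s["tool_pos"],4),"d",np.round(s["tool_pos"]-p,4),"rotd deg",np.round(np.degrees((r.inv()*R.from_euler("xyz",s["ee_rot"])).as_rotvec()),2),"F",np.round(s["contact_force"],1),"open",round(s["opening"],4))
    return s
E
python3 - <<'E'
from mv import *
st(); plan([([.490,-.377,.13],down(np.radians(51.3)),14)])
E
```

```text
t 0.1 tcp [ 0.1967 -0.5133  0.2402] d [-0.0003  0.0007 -0.0008] rotd deg [0.06 0.01 0.01] F [ 0.3 -0.3 -0.2] open 0.0934
14 rows
{"translation": [[0.023,-0.0016,0.0079],[0.0461,-0.0033,0.0159],[0.0691,-0.0049,0.0238],[0.0922,-0.0066,0.0317],[0.1152,-0.0082,0.0396],[0.1383,-0.0099,0.0476],[0.1613,-0.0115,0.0555],[0.1844,-0.0132,0.0634],[0.2074,-0.0148,0.0714],[0.2304,-0.0165,0.0793],[0.2535,-0.0181,0.0872],[0.2765,-0.0198,0.0951],[0.2996,-0.0214,0.1031],[0.3226,-0.0231,0.111]],"rot": [[-0.0,0.0,-0.36],[-0.0,0.0,-0.72],[-0.0,0.0,-1.08],[0.0,0.0,-1.44],[-0.0,0.0,-1.81],[-0.0,0.0,-2.17],[-0.0,0.0,-2.53],[0.0,0.0,-2.89],[-0.0,0.0,-3.25],[-0.0,0.0,-3.61],[0.0,0.0,-3.97],[0.0,0.0,-4.33],[0.0,0.0,-4.69],[0.0,0.0,-5.05]]}
```

>>> {"api": "carry_out", "payload": {"translation": [[0.0461,-0.0033,0.0159],[0.0922,-0.0066,0.0317],[0.1383,-0.0099,0.0476],[0.1844,-0.0132,0.0634],[0.2304,-0.0165,0.0793],[0.2765,-0.0198,0.0951],[0.3026,-0.0215,0.104],[0.3176,-0.0228,0.1095],[0.3226,-0.0231,0.111],[0.3226,-0.0231,0.111],[0.3226,-0.0231,0.111]], "rot": [[0,0,-0.72],[0,0,-1.44],[0,0,-2.17],[0,0,-2.89],[0,0,-3.61],[0,0,-4.33],[0,0,-4.7],[0,0,-4.95],[0,0,-5.05],[0,0,-5.05],[0,0,-5.05]], "fingers": -1}}

```text
time: 1.2
tool_pos: [0.4889, -0.3775, 0.1302]
ee_rot: [3.141, 0.0, 0.893]
contact_force: [-0.3, -0.4, 0.8]
opening: 0.093
```

```bash
python3 - <<'E'
from mv import *
from plant import env
s=st()
for n in("side","top"):
    im=env.grab_frame(n)[:,:,::-1].copy(); cv2.imwrite(f"pics/{n}1raw.png",im)
crop("pics/side1raw.png",150,180,110,120,5,"pics/c1s.png")
crop("pics/top1raw.png",310,160,110,120,5,"pics/c1t.png")
a=cv2.imread("pics/c1s.png");b=cv2.imread("pics/c1t.png"); cv2.imwrite("pics/c1.png",cv2.resize(np.hstack([a,b]),None,fx=.72,fy=.72))
E
```

```text
t 1.2 tcp [ 0.4889 -0.3775  0.1302] d [-0.0011 -0.0005  0.0002] rotd deg [-0.03 -0.01  0.11] F [-0.3 -0.4  0.8] open 0.093
```

View pics/c1s.png

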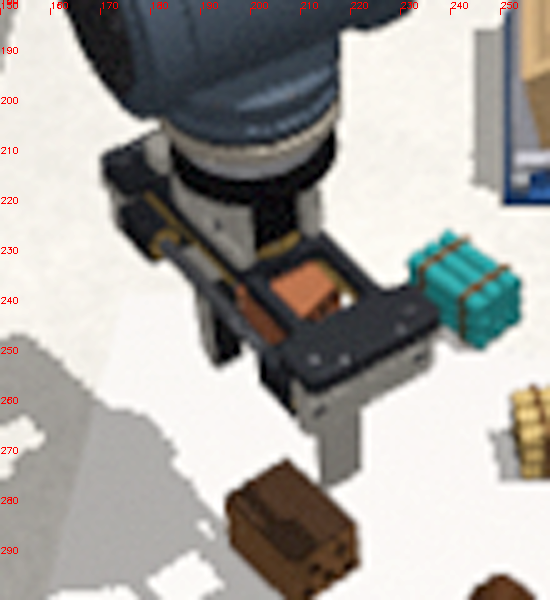

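View pics/c1t.png

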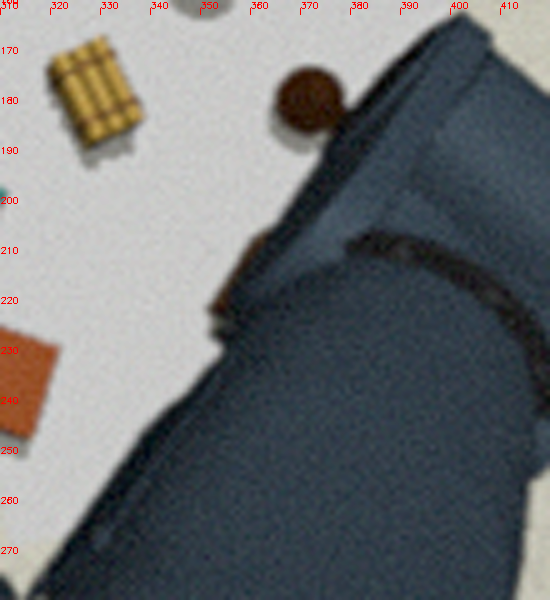

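```bash
python3 - <<'E'
from h import *
C=cams(); p=np.array([.4889,-.3775,.1302]); r=R.from_euler("xyz",[3.141,0,.893]).as_matrix()
im=cv2.imread("pics/side1raw.png"); x0,y0,w,h=180,225,60,65; z=9
c=cv2.resize(im[y0:y0+h,x0:x0+w],None,fx=z,fy=z,interpolation=cv2.INTER_CUBIC)
for wd,col in((.0075,(255,0,255)),(.011,(0,255,255))):
  for sg in(1,-1):
    P=np.array([[sx*wd,sg*yy,zz] for zz in(.022,-.01) for sx,yy in((-1,.0465),(1,.0465),(1,.064),(-1,.064))])
    q=(C["side"].proj(P@r.T+p)+.5-[x0,y0])*z
    for i in range(4):
        for a,b in((i,(i+1)%4),(i+4,(i+1)%4+4),(i,i+4)): cv2.line(c,tuple(np.int32(q[a])),tuple(np.int32(q[b])),col,1,cv2.LINE_AA)
cv2.imwrite("pics/g1.png",c)
E
```

```text
(no output)
```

View pics/g1.png

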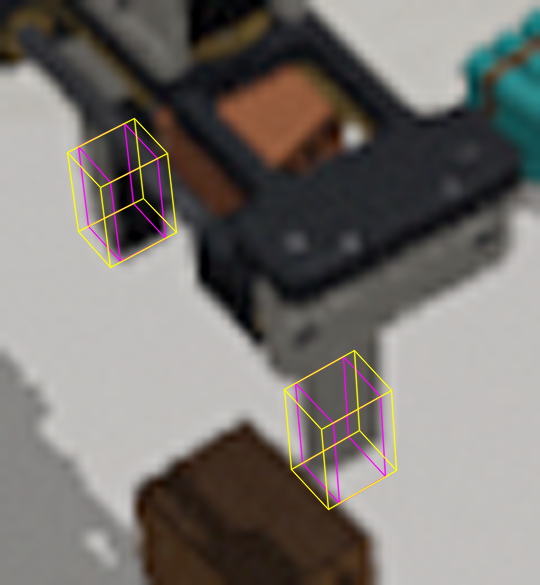

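```bash
python3 - <<'E'
from h import *
im=cv2.imread("pics/side1raw.png")
a=cv2.convertScaleAbs(cv2.resize(im[235:260,183:205],None,fx=18,fy=18,interpolation=cv2.INTER_NEAREST),alpha=2.2)
b=cv2.convertScaleAbs(cv2.resize(im[258:283,206:228],None,fx=18,fy=18,interpolation=cv2.INTER_NEAREST),alpha=1.3)
C=cams(); p=np.array([.4889,-.3775,.1302]); r=R.from_euler("xyz",[3.141,0,.893]).as_matrix()
for c,sg,(x0,y0) in((a,-1,(183,235)),(b,1,(206,258))):
    P=np.array([[sx*.0075,sg*yy,zz] for zz in(.022,-.01) for sx,yy in((-1,.0465),(1,.0465),(1,.058),(-1,.058))])
    q=(C["side"].proj(P@r.T+p)+.5-[x0,y0])*18
    for i in range(4):
        for e,f in((i,(i+1)%4),(i+4,(i+1)%4+4),(i,i+4)): cv2.line(c,tuple(np.int32(q[e])),tuple(np.int32(q[f])),(255,0,255),1,cv2.LINE_AA)
cv2.imwrite("pics/g2.png",np.hstack([a,b]))
E
```

```text
(no output)
```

View pics/g2.png

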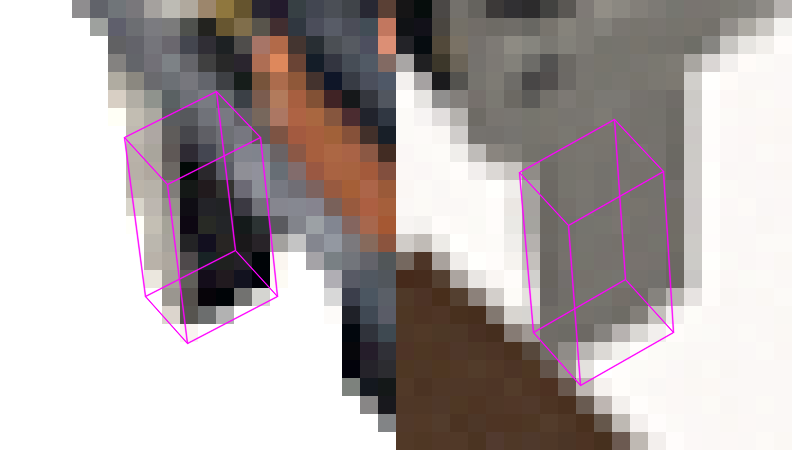

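```bash
python3 - <<'E'
from mv import *
plan([([.490,-.379,.036],down(np.radians(51.3)),5)])
E
```

```text
5 rows
{"translation": [[-0.0003,0.0003,0.0188],[-0.0006,0.0005,0.0376],[-0.0009,0.0008,0.0564],[-0.0012,0.001,0.0752],[-0.0016,0.0013,0.094]],"rot": [[-0.0,0.0,-0.0],[-0.0,0.0,-0.0],[-0.0,0.0,-0.0],[-0.0,0.0,-0.0],[-0.0,0.0,-0.0]]}
```

>>> {"api": "carry_out", "payload": {"translation": [[-0.0005,0.0005,0.03],[-0.001,0.001,0.06],[-0.0014,0.0012,0.08],[-0.0016,0.0013,0.094],[-0.0016,0.0013,0.094]], "rot": [[0,0,0],[0,0,0],[0,0,0],[0,0,0],[0,0,0]]}}

```text
time: 1.8
tool_pos: [0.4888, -0.3786, 0.0344]
ee_rot: [-3.139, -0.0, 0.894]
contact_force: [-0.3, 0.3, 0.5]
opening: 0.0927
```

```bash
python3 - <<'E'
from mv import *
from plant import env
s=st(); im=env.grab_frame("side")[:,:,::-1].copy(); cv2.imwrite("pics/side2raw.png",im)
crop(im,175,240,70,75,8,"pics/c2.png")
E
```

```text
t 1.8 tcp [ 0.4888 -0.3786  0.0344] d [-0.0012  0.0004 -0.0016] rotd deg [0.13 0.01 0.06] F [-0.3  0.3  0.5] open 0.0927
```

View pics/c2.png

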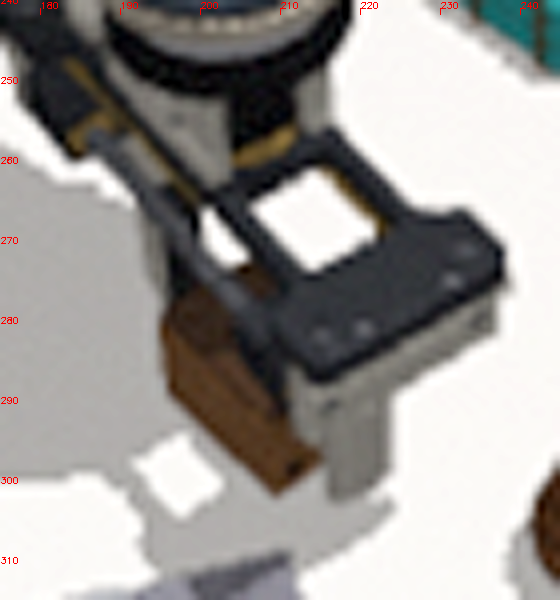

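>>> {"api": "carry_out", "payload": {"translation": [[0,0,0],[0,0,0],[0,0,0],[0,0,0],[0,0,0]], "rot": [[0,0,0],[0,0,0],[0,0,0],[0,0,0],[0,0,0]], "fingers": 1}}

```text
time: 2.35
tool_pos: [0.4899, -0.3787, 0.036]
ee_rot: [3.141, 0.0, 0.895]
contact_force: [-0.8, 1.0, 2.3]
opening: 0.0609
```

```bash
python3 - <<'E'
from mv import *
from plant import env
s=st(); im=env.grab_frame("side")[:,:,::-1].copy(); cv2.imwrite("pics/side3raw.png",im)
C=cams(); p,r=getc(); r=r.as_matrix()
x0,y0,w,h=180,262,50,45;z=12
c=cv2.convertScaleAbs(cv2.resize(im[y0:y0+h,x0:x0+w],None,fx=z,fy=z,interpolation=cv2.INTER_CUBIC),alpha=1.5)
from fit import box
B=box(.044,.06,.041)
q=(C["side"].proj(B@R.from_euler("z",np.radians(51.3)).as_matrix().T+[p[0],p[1],0])+.5-[x0,y0])*z
for i in range(8):
    for j in(1,2,4):
        if not i&j: cv2.line(c,tuple(np.int32(q[i])),tuple(np.int32(q[i|j])),(255,0,255),1)
cv2.imwrite("pics/c3.png",c)
E
```

```text
t 2.35 tcp [ 0.4899 -0.3787  0.036 ] d [-0.0001  0.0003  0.    ] rotd deg [-0.02 -0.    0.01] F [-0.8  1.   2.3] open 0.0609
```

View pics/c3.png

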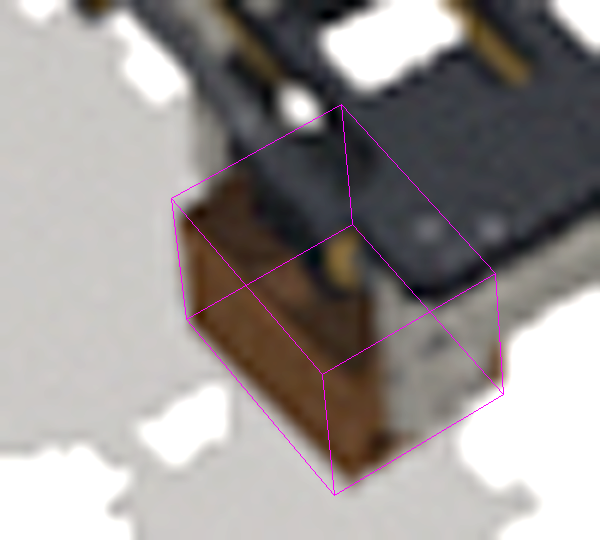

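```bash
cat > joint2.py <<'E'
from joint import *
import sys
so=np.array([float(sys.argv[1]),float(sys.argv[2])])
v=np.r_[0,0,v[4:]]
f=lambda v:res(np.r_[v[:2],so,v[2:]])[4:]
for st in(.1,.03):
    r=least_squares(f,v,jac=lambda v:np.array([(f(v+st*e)-f(v-st*e))/(2*st) for e in np.eye(len(v))]).T,max_nfev=15); v=r.x
print("side",so,"top off",v[:2],r.cost)
for i,n in enumerate(names): print(n,np.round(v[2+3*i:4+3*i]/100,4),round(np.degrees(v[4+3*i]/4),2))
import house
house.OFF={"top":v[:2],"side":so}
ut=np.array([[198.25,163.75],[255,150.25],[265.4,198.1],[211,210.9]])
us=np.array([[293.1,148.3],[298.6,178.9],[254.7,195.4],[254.3,164.3],[258.1,209.3],[301.9,202.4]])
r=house.fith(ut,us);h=r.x
print("house",np.round(h,4),np.degrees(h[3:]),r.cost,"rim",house.Hm(h)@[0,0,.078]+h[:3])
E
for a in "-.06 .32" "0 -1" "0 -.6" "-.2 -1.1"; do python3 joint2.py $a; done
```

```text
side [-0.06  0.32] top off [0.48858508 0.99285504] 58.8554728965504
log [ 0.4901 -0.3768] 142.29
canes [ 0.6171 -0.271 ] 22.99
brick [ 0.4295 -0.2129] -18.69
roof [0.4534 0.3791] -1.29
house [0.5989 0.0339 0.0521 0.2384 0.1944] [13.66160278 11.14045563] 1.423230967302057 rim [0.58427737 0.03037139 0.12860023]
side [ 0. -1.] top off [-1.03074203  1.25790403] 60.48835124487213
log [ 0.4911 -0.3813] 142.1
canes [ 0.618  -0.2759] 22.08
brick [ 0.4307 -0.2179] -19.14
roof [0.4542 0.3742] -1.33
house [0.5998 0.0295 0.0503 0.2379 0.194 ] [13.62945002 11.11354398] 1.5412934403331908 rim [0.58523054 0.02597326 0.12687356]
side [ 0.  -0.6] top off [-0.52780344  1.13190261] 59.52308687902982
log [ 0.4908 -0.3797] 142.09
canes [ 0.6176 -0.2744] 21.88
brick [ 0.4304 -0.2163] -19.25
roof [0.4539 0.3758] -1.32
house [0.5995 0.031  0.0507 0.2381 0.194 ] [13.64443241 11.11805968] 1.484674709307074 rim [0.58485009 0.02743996 0.12727287]
side [-0.2 -1.1] top off [-1.02439573  1.44189781] 59.90883179692067
log [ 0.4916 -0.3812] 142.27
canes [ 0.6186 -0.276 ] 22.06
brick [ 0.4314 -0.218 ] -19.55
roof [0.4548 0.3742] -1.32
house [0.6005 0.0296 0.05   0.2378 0.1941] [13.6248456  11.12288452] 1.5229436900897988 rim [0.5858589  0.0260286  0.12656103]
```

```bash
cat > hs.py <<'E'
from mv import *
Hp=np.array([.5997,.0303,.0505]); yaw,tilt=np.radians(13.64),.194
HR=R.from_euler("ZY",[yaw,-tilt])
def W(x,y,z): return Hp+HR.apply([x,y,z])
HT=house_tool(yaw,tilt)
E
python3 - <<'E'
from hs import *
p,r=getc()
plan([(p+[0,0,.1],r,4),(p+[0.005,0.01,.18],r,3)])
E
python3 - <<'E'
from hs import *
plan([(W(0,.048,.19),HT,11),(W(0,.048,.155),HT,3)])
E
```

```text
7 rows
{"translation": [[-0.0,0.0,-0.025],[-0.0,0.0,-0.05],[-0.0,0.0,-0.075],[-0.0,0.0,-0.1],[0.0036,-0.0008,-0.1267],[0.0073,-0.0016,-0.1533],[0.0109,-0.0024,-0.18]],"rot": [[0.0,0.0,0.0],[0.0,0.0,0.0],[0.0,0.0,0.0],[0.0,0.0,0.0],[0.0,0.0,0.0],[0.0,0.0,0.0],[0.0,0.0,0.0]]}
14 rows
{"translation": [[0.0343,-0.0208,-0.0019],[0.0686,-0.0415,-0.0038],[0.1029,-0.0623,-0.0057],[0.1372,-0.0831,-0.0076],[0.1715,-0.1039,-0.0095],[0.2058,-0.1246,-0.0114],[0.2401,-0.1454,-0.0133],[0.2745,-0.1662,-0.0152],[0.3088,-0.1869,-0.0171],[0.3431,-0.2077,-0.019],[0.3774,-0.2285,-0.0209],[0.3792,-0.2271,-0.0095],[0.3809,-0.2257,0.002],[0.3827,-0.2244,0.0134]],"rot": [[-0.16,0.08,-0.79],[-0.31,0.15,-1.58],[-0.47,0.23,-2.37],[-0.63,0.31,-3.16],[-0.78,0.38,-3.95],[-0.94,0.46,-4.75],[-1.1,0.54,-5.54],[-1.25,0.62,-6.33],[-1.41,0.69,-7.12],[-1.57,0.77,-7.91],[-1.72,0.85,-8.7],[-1.72,0.85,-8.7],[-1.72,0.85,-8.7],[-1.72,0.85,-8.7]]}
```

>>> {"api": "carry_out", "payload": {"translation": [[0,0,-0.02],[0,0,-0.06],[0.002,-0.001,-0.11],[0.006,-0.0015,-0.15],[0.0109,-0.0024,-0.18]], "rot": [[0,0,0],[0,0,0],[0,0,0],[0,0,0],[0,0,0]]}}

```text
time: 2.9
tool_pos: [0.495, -0.3689, 0.2186]
ee_rot: [3.139, 0.0, 0.894]
contact_force: [-0.3, -1.0, -0.7]
opening: 0.0606
```

>>> {"api": "carry_out", "payload": {"translation": [[0.0343,-0.0208,-0.0019],[0.0686,-0.0415,-0.0038],[0.1029,-0.0623,-0.0057],[0.1372,-0.0831,-0.0076],[0.1715,-0.1039,-0.0095],[0.2058,-0.1246,-0.0114],[0.2401,-0.1454,-0.0133],[0.2745,-0.1662,-0.0152],[0.3088,-0.1869,-0.0171],[0.3431,-0.2077,-0.019],[0.3774,-0.2285,-0.0209],[0.3792,-0.2271,-0.0095],[0.3809,-0.2257,0.002],[0.3827,-0.2244,0.0134],[0.3827,-0.2244,0.0134]], "rot": [[-0.16,0.08,-0.79],[-0.31,0.15,-1.58],[-0.47,0.23,-2.37],[-0.63,0.31,-3.16],[-0.78,0.38,-3.95],[-0.94,0.46,-4.75],[-1.1,0.54,-5.54],[-1.25,0.62,-6.33],[-1.41,0.69,-7.12],[-1.57,0.77,-7.91],[-1.72,0.85,-8.7],[-1.72,0.85,-8.7],[-1.72,0.85,-8.7],[-1.72,0.85,-8.7],[-1.72,0.85,-8.7]]}}

```text
time: 4.4
tool_pos: [0.5585, 0.0692, 0.2]
ee_rot: [2.951, -0.001, 1.807]
contact_force: [-0.1, -0.1, -1.1]
opening: 0.0606
```

```bash
cat > look.py <<'E'
from hs import *
from fit import box
from plant import env
import sys
OFF={"top":np.array([-.78,1.2]),"side":np.array([0,-.8])}
def look(tag,items=(),house=True,wins={"top":(185,140,90,85),"side":(235,115,95,115)},z=6):
    s=st(); C=cams(); c,sn=np.cos(np.radians(15)),np.sin(np.radians(15))
    rim=lambda x,y,a,b:W(a*x*c,y*b,.078+a*x*sn)
    sq=((1,1),(1,-1),(-1,-1),(-1,1)); L=[]
    if house:
        for a,b in((.0725,.085),(.0625,.075)):
            q=[rim(x,y,a,b) for x,y in sq]; L+=[(q[i],q[(i+1)%4]) for i in range(4)]
        q=[W(x*.07,y*.085,0) for x,y in sq]; L+=[(q[i],q[(i+1)%4]) for i in range(4)]
    for k in("top","side"):
        im=env.grab_frame(k)[:,:,::-1].copy(); cv2.imwrite(f"pics/{tag}_{k}raw.png",im)
        x0,y0,w,h=wins[k]; cc=cv2.convertScaleAbs(cv2.resize(im[y0:y0+h,x0:x0+w],None,fx=z,fy=z,interpolation=cv2.INTER_CUBIC),alpha=1.3)
        for a,b in L:
            q=(C[k].proj(np.array([a,b]))+OFF[k]+.5-[x0,y0])*z; cv2.line(cc,tuple(np.int32(q[0])),tuple(np.int32(q[1])),(255,0,255),1,cv2.LINE_AA)
        for X in items:
            q=(C[k].proj(X)+OFF[k]+.5-[x0,y0])*z
            for i in range(8):
                for j in(1,2,4):
                    if not i&j: cv2.line(cc,tuple(np.int32(q[i])),tuple(np.int32(q[i|j])),(0,255,255),1,cv2.LINE_AA)
        cv2.imwrite(f"pics/{tag}_{k}.png",cc)
def held(wy,h,dz,dx=0): # box held: width along tool x, length .06 along tool y, bottom dz ahead of TCP
    s=env.read_state(); r=R.from_euler("xyz",s["ee_rot"]); B=box(wy,.06,h); B[:,2]=dz-B[:,2]; B[:,0]+=dx
    return r.apply(B)+s["tool_pos"]
E
python3 - <<'E'
from look import *
look("l4",[held(.044,.041,.036)])
E
```

```text
t 4.4 tcp [0.5585 0.0692 0.2   ] d [-0.0008 -0.0007 -0.0026] rotd deg [0.2  0.02 0.12] F [-0.1 -0.1 -1.1] open 0.0606
```

View pics/l4_side.png

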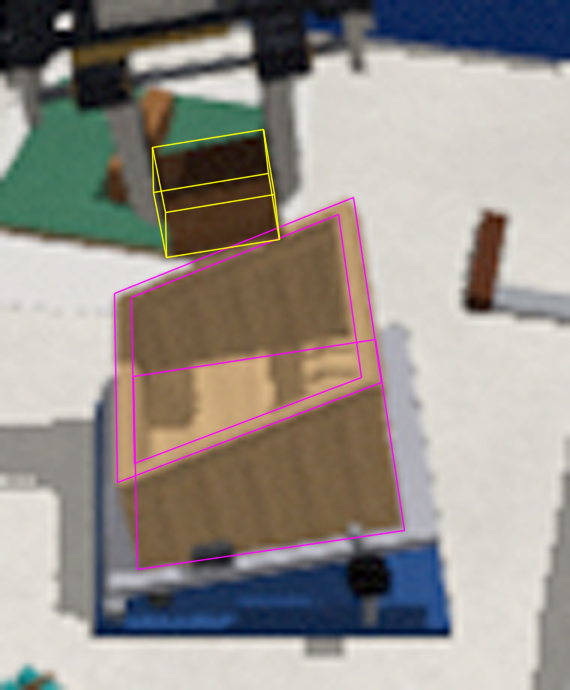

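View pics/l4_top.png

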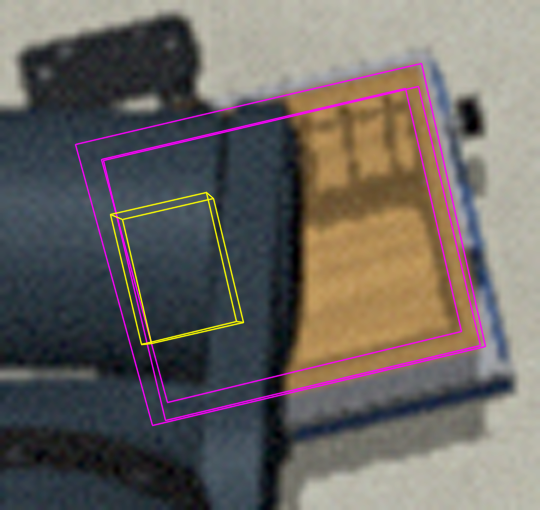

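```bash
python3 - <<'E'
from hs import *
plan([(W(0,.046,.12),HT,2),(W(0,.046,.06),HT,4),(W(0,.046,.047),HT,4),(W(0,.046,.047),HT,2)])
E
```

```text
12 rows
{"translation": [[-0.001,0.0,0.0175],[-0.002,0.0,0.035],[-0.002,0.0,0.05],[-0.002,0.0,0.065],[-0.002,0.0,0.08],[-0.0021,0.0,0.095],[-0.0021,0.0,0.0983],[-0.0021,0.0,0.1015],[-0.0021,0.0,0.1048],[-0.0021,0.0,0.108],[-0.0021,0.0,0.108],[-0.0021,0.0,0.108]],"rot": [[0.0,-0.0,-0.0],[0.0,-0.0,-0.0],[0.0,-0.0,-0.0],[0.0,-0.0,-0.0],[0.0,-0.0,-0.0],[0.0,-0.0,-0.0],[0.0,-0.0,-0.0],[0.0,-0.0,-0.0],[0.0,-0.0,-0.0],[0.0,-0.0,-0.0],[0.0,-0.0,-0.0],[0.0,-0.0,-0.0]]}
```

>>> {"api": "carry_out", "payload": {"translation": [[-0.001,0,0.0175],[-0.002,0,0.035],[-0.002,0,0.05],[-0.002,0,0.065],[-0.002,0,0.08],[-0.0021,0,0.095],[-0.0021,0,0.0983],[-0.0021,0,0.1015],[-0.0021,0,0.1048],[-0.0021,0,0.108],[-0.0021,0,0.108]], "rot": [[0,0,0],[0,0,0],[0,0,0],[0,0,0],[0,0,0],[0,0,0],[0,0,0],[0,0,0],[0,0,0],[0,0,0],[0,0,0]]}}

```text
time: 5.6
tool_pos: [0.5799, 0.0732, 0.0962]
ee_rot: [2.948, -0.0, 1.809]
contact_force: [-0.1, -0.1, -1.1]
opening: 0.0608
```

```bash
python3 - <<'E'
from look import *
look("l5",[held(.044,.041,.036)])
E
```

```text
t 5.6 tcp [0.5799 0.0732 0.0962] d [-0.0001  0.0004 -0.0004] rotd deg [-0.   -0.    0.01] F [-0.1 -0.1 -1.1] open 0.0608
```

View pics/l5_side.png

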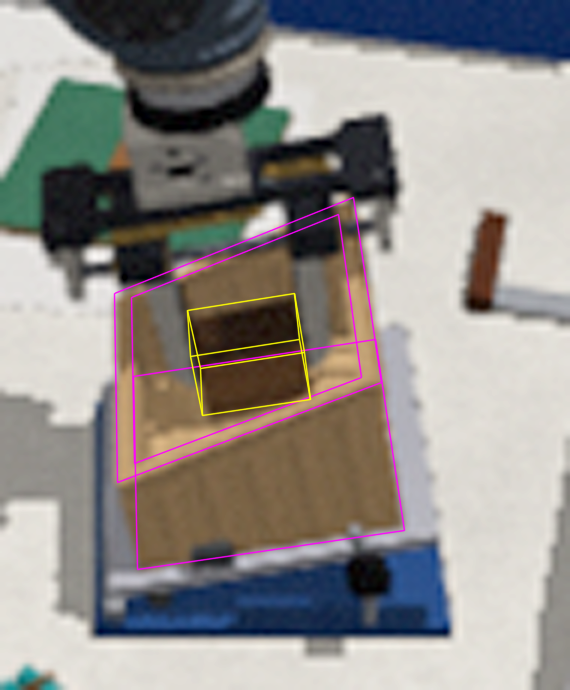

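>>> {"api": "carry_out", "payload": {"translation": [[0,0,0.001],[0,0,0.002],[0,0,0.002]], "rot": [[0,0,0],[0,0,0],[0,0,0]]}}

```text
time: 6.0
tool_pos: [0.5803, 0.0733, 0.0953]
ee_rot: [2.947, -0.0, 1.809]
contact_force: [-7.3, -0.3, 11.6]
opening: 0.0604
```

>>> {"api": "carry_out", "payload": {"translation": [[0,0,-0.0008],[0,0,-0.0008],[0,0,-0.0008],[0,0,-0.0008]], "rot": [[0,0,0],[0,0,0],[0,0,0],[0,0,0]], "fingers": -0.48}}

```text
time: 6.4
tool_pos: [0.5801, 0.0732, 0.095]
ee_rot: [2.948, -0.0, 1.809]
contact_force: [-0.0, -0.8, -0.7]
opening: 0.0691
```

```bash
python3 - <<'E'
from hs import *
# account for prior un-planned moves: +0.002 -0.0008 along tool z
p,r=getc(); put(p+r.apply([0,0,.0012]),r); st()
p,r=getc()
plan([(W(0,.046,.09),HT,3),(W(0,.046,.17),HT,4)])
E
```

```text
t 6.4 tcp [0.5801 0.0732 0.095 ] d [-0.0001  0.0003 -0.0005] rotd deg [ 0.   -0.    0.01] F [-0.  -0.8 -0.7] open 0.0691
7 rows
{"translation": [[0.0,0.0,-0.0147],[0.0,0.0,-0.0295],[0.0001,0.0,-0.0442],[0.0001,0.0,-0.0642],[0.0001,0.0,-0.0842],[0.0001,0.0,-0.1042],[0.0001,0.0,-0.1242]],"rot": [[0.0,-0.0,-0.0],[0.0,-0.0,-0.0],[0.0,-0.0,-0.0],[0.0,-0.0,-0.0],[0.0,-0.0,-0.0],[0.0,-0.0,-0.0],[0.0,-0.0,-0.0]]}
```

Now I'll retreat, then plan the move to the canes.

>>> {"api": "carry_out", "payload": {"translation": [[0,0,-0.01],[0,0,-0.03],[0,0,-0.06],[0.0001,0,-0.095],[0.0001,0,-0.1242]], "rot": [[0,0,0],[0,0,0],[0,0,0],[0,0,0],[0,0,0]]}}

```text
time: 6.9
tool_pos: [0.5565, 0.0676, 0.2193]
ee_rot: [2.946, -0.0, 1.809]
contact_force: [0.2, 0.0, 0.7]
opening: 0.0692
```

```bash
python3 - <<'E'
from hs import *
st()
plan([([.59,-.15,.20],down(np.radians(112)),7),([.6178,-.2752,.11],down(np.radians(112)),4),([.6178,-.2752,.036],down(np.radians(112)),4)])
E
```

```text
t 6.9 tcp [0.5565 0.0676 0.2193] d [-0.0004  0.0003  0.002 ] rotd deg [-0.06 -0.02  0.01] F [0.2 0.  0.7] open 0.0692
15 rows
{"translation": [[-0.0313,-0.0032,0.0019],[-0.0626,-0.0063,0.0038],[-0.0938,-0.0095,0.0057],[-0.1251,-0.0126,0.0076],[-0.1564,-0.0158,0.0094],[-0.1877,-0.0189,0.0113],[-0.2189,-0.0221,0.0132],[-0.251,-0.0271,0.0352],[-0.2831,-0.032,0.0571],[-0.3151,-0.037,0.0791],[-0.3472,-0.0419,0.101],[-0.3472,-0.0455,0.1192],[-0.3472,-0.049,0.1373],[-0.3472,-0.0526,0.1555],[-0.3472,-0.0562,0.1736]],"rot": [[0.26,0.02,-0.2],[0.53,0.04,-0.4],[0.79,0.06,-0.6],[1.06,0.08,-0.79],[1.32,0.09,-0.99],[1.59,0.11,-1.19],[1.85,0.13,-1.39],[1.85,0.13,-1.39],[1.85,0.13,-1.39],[1.85,0.13,-1.39],[1.85,0.13,-1.39],[1.85,0.13,-1.39],[1.85,0.13,-1.39],[1.85,0.13,-1.39],[1.85,0.13,-1.39]]}
```

```bash
python3 - <<'E'
from look import *
C=cams()
for n,uv,z in(("glue_b nozzle top",(560,212),.14),("glue_b foot",(547,237),0),("wheels_b",(482,215),.027),("cone",(581,281),.03)):
    print(n,C["top"].atz(np.array(uv)/1.5625-.5-OFF["top"],z))
for n,uv in(("glue_b foot",(468,468)),):
    print(n,C["side"].atz(np.array(uv)/1.5625-.5-OFF["side"],0))
E
```

```text
glue_b nozzle top [[ 0.72055488 -0.34555782  0.14      ]]
glue_b foot [[ 0.71601716 -0.35385871  0.        ]]
wheels_b [[ 0.75582438 -0.21193317  0.027     ]]
cone [[ 0.61196922 -0.41191113  0.03      ]]
glue_b foot [[ 0.72901506 -0.35033881  0.        ]]
```

>>> {"api": "carry_out", "payload": {"translation": [[-0.0313,-0.0032,0.0019],[-0.0626,-0.0063,0.0038],[-0.0938,-0.0095,0.0057],[-0.1251,-0.0126,0.0076],[-0.1564,-0.0158,0.0094],[-0.1877,-0.0189,0.0113],[-0.2189,-0.0221,0.0132],[-0.251,-0.0271,0.0352],[-0.2831,-0.032,0.0571],[-0.3151,-0.037,0.0791],[-0.3472,-0.0419,0.101],[-0.3472,-0.0419,0.101]], "rot": [[0.26,0.02,-0.2],[0.53,0.04,-0.4],[0.79,0.06,-0.6],[1.06,0.08,-0.79],[1.32,0.09,-0.99],[1.59,0.11,-1.19],[1.85,0.13,-1.39],[1.85,0.13,-1.39],[1.85,0.13,-1.39],[1.85,0.13,-1.39],[1.85,0.13,-1.39],[1.85,0.13,-1.39]], "fingers": -1}}

```text
time: 8.1
tool_pos: [0.6163, -0.2776, 0.1067]
ee_rot: [-3.139, -0.002, 1.952]
contact_force: [-0.0, 0.5, -0.7]
opening: 0.0928
```

```bash
python3 - <<'E'
from look import *
p,r=getc(); put(np.array([.6178,-.2752,.11]),r); st()
B=box(.06,.039,.039)@R.from_euler("z",22,degrees=True).as_matrix().T+[.6178,-.2752,0]
look("l6",[B],house=False,wins={"top":(190,140,100,85),"side":(225,140,110,150)},z=5)
plan([([.6178,-.2752,.036],down(np.radians(112)),4)])
E
```

```text
t 8.1 tcp [ 0.6163 -0.2776  0.1067] d [-0.0015 -0.0024 -0.0033] rotd deg [0.15 0.14 0.17] F [-0.   0.5 -0.7] open 0.0928
t 8.1 tcp [ 0.6163 -0.2776  0.1067] d [-0.0015 -0.0024 -0.0033] rotd deg [0.15 0.14 0.17] F [-0.   0.5 -0.7] open 0.0928
4 rows
{"translation": [[0.0,0.0,0.0185],[0.0,0.0,0.037],[0.0,0.0,0.0555],[0.0,0.0,0.074]],"rot": [[-0.0,0.0,0.0],[-0.0,0.0,0.0],[-0.0,0.0,0.0],[-0.0,0.0,0.0]]}
```

View pics/l6_side.png

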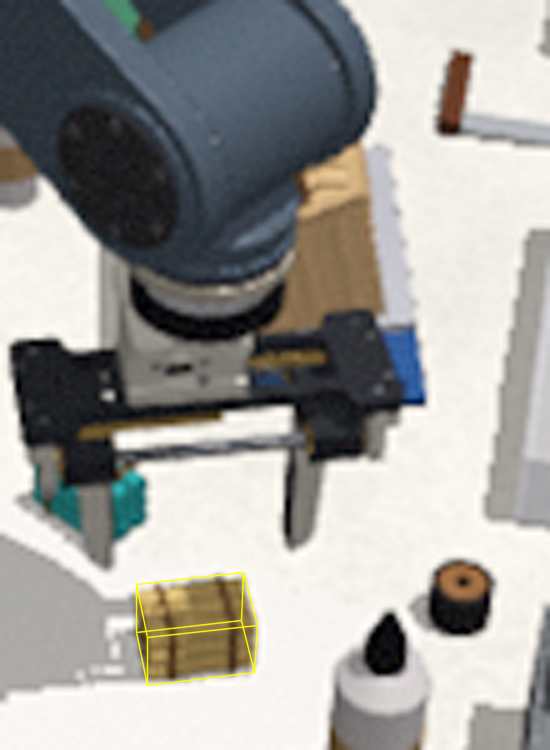

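View pics/l6_top.png

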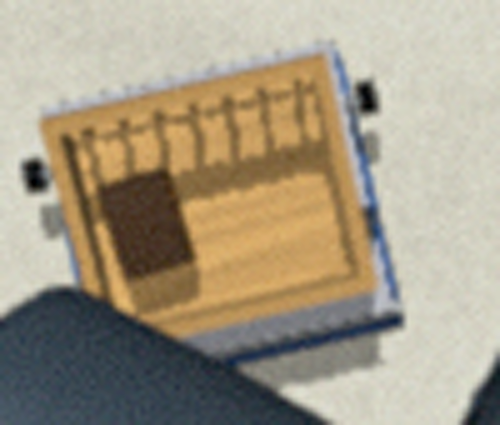

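>>> {"api": "carry_out", "payload": {"translation": [[0,0,0.025],[0,0,0.055],[0,0,0.068],[0,0,0.074],[0,0,0.074],[0,0,0.074]], "rot": [[0,0,0],[0,0,0],[0,0,0],[0,0,0],[0,0,0],[0,0,0]]}}

```text
time: 8.8
tool_pos: [0.6183, -0.275, 0.0371]
ee_rot: [3.14, 0.002, 1.955]
contact_force: [-0.2, -0.1, 1.3]
opening: 0.093
```

>>> {"api": "carry_out", "payload": {"translation": [[0,0,0],[0,0,0],[0,0,0],[0,0,0],[0,0,0]], "rot": [[0,0,0],[0,0,0],[0,0,0],[0,0,0],[0,0,0]], "fingers": 1}}

```text
time: 9.3
tool_pos: [0.6176, -0.2749, 0.0357]
ee_rot: [-3.142, 0.0, 1.955]
contact_force: [0.3, 0.4, 1.2]
opening: 0.06
```

```bash
python3 - <<'E'
from look import *
look("l7",[held(.039,.039,.036)],house=False,wins={"top":(190,140,100,85),"side":(225,220,90,75)},z=7)
p,r=getc()
plan([(p+[0,0,.06],r,3),(p+[-.01,.06,.175],down(np.radians(112)),4),(W(0,-.0015,.19),HT,9),(W(0,-.0015,.155),HT,2)])
E
```

```text
t 9.3 tcp [ 0.6176 -0.2749  0.0357] d [-0.0002  0.0003 -0.0003] rotd deg [-0.   -0.    0.01] F [0.3 0.4 1.2] open 0.06
18 rows
{"translation": [[-0.0,-0.0,-0.02],[-0.0,-0.0,-0.04],[-0.0,-0.0,-0.06],[0.0148,0.0033,-0.0888],[0.0297,0.0066,-0.1175],[0.0445,0.0099,-0.1463],[0.0593,0.0132,-0.175],[0.0854,0.0185,-0.1779],[0.1115,0.0239,-0.1808],[0.1375,0.0292,-0.1837],[0.1636,0.0345,-0.1866],[0.1896,0.0399,-0.1894],[0.2157,0.0452,-0.1923],[0.2417,0.0505,-0.1952],[0.2678,0.0559,-0.1981],[0.2939,0.0612,-0.201],[0.2934,0.0646,-0.1838],[0.2929,0.0679,-0.1666]],"rot": [[0.0,0.0,0.0],[0.0,0.0,0.0],[0.0,0.0,0.0],[-0.0,0.0,0.0],[-0.0,0.0,0.0],[-0.0,0.0,0.0],[-0.0,0.0,0.0],[-0.21,-0.01,0.16],[-0.41,-0.03,0.31],[-0.62,-0.04,0.46],[-0.82,-0.06,0.62],[-1.03,-0.07,0.77],[-1.23,-0.09,0.93],[-1.44,-0.1,1.08],[-1.64,-0.12,1.24],[-1.85,-0.13,1.39],[-1.85,-0.13,1.39],[-1.85,-0.13,1.39]]}
```

View pics/l7_side.png

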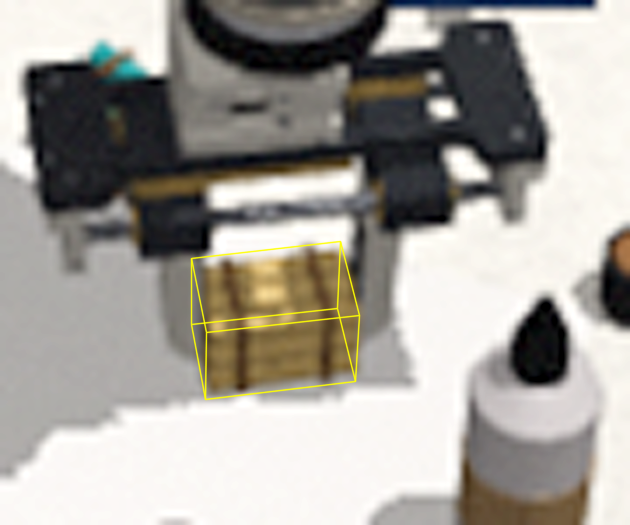

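>>> {"api": "carry_out", "payload": {"translation": [[0,0,-0.02],[0,0,-0.06],[0.0148,0.0033,-0.09],[0.0297,0.0066,-0.1175],[0.0445,0.0099,-0.1463],[0.0593,0.0132,-0.175],[0.0854,0.0185,-0.1779],[0.1115,0.0239,-0.1808],[0.1375,0.0292,-0.1837],[0.1636,0.0345,-0.1866],[0.1896,0.0399,-0.1894],[0.2157,0.0452,-0.1923],[0.2417,0.0505,-0.1952],[0.2678,0.0559,-0.1981],[0.2939,0.0612,-0.201],[0.2934,0.0646,-0.1838],[0.2929,0.0679,-0.1666],[0.2929,0.0679,-0.1666]], "rot": [[0,0,0],[0,0,0],[0,0,0],[0,0,0],[0,0,0],[0,0,0],[-0.21,-0.01,0.16],[-0.41,-0.03,0.31],[-0.62,-0.04,0.46],[-0.82,-0.06,0.62],[-1.03,-0.07,0.77],[-1.23,-0.09,0.93],[-1.44,-0.1,1.08],[-1.64,-0.12,1.24],[-1.85,-0.13,1.39],[-1.85,-0.13,1.39],[-1.85,-0.13,1.39],[-1.85,-0.13,1.39]]}}

```text
time: 11.2
tool_pos: [0.57, 0.0224, 0.2003]
ee_rot: [2.951, -0.001, 1.809]
contact_force: [-0.8, -0.4, -0.2]
opening: 0.0597
```

```bash
python3 - <<'E'
from look import *
look("l8",[held(.039,.039,.036)])
plan([(W(0,-.0015,.06),HT,6),(W(0,-.0015,.047),HT,4)])
E
```

```text
t 11.2 tcp [0.57   0.0224 0.2003] d [-0.0011  0.0006 -0.0022] rotd deg [ 0.19  0.06 -0.  ] F [-0.8 -0.4 -0.2] open 0.0597
10 rows
{"translation": [[-0.0,0.0,0.0158],[-0.0,0.0,0.0317],[-0.0,0.0,0.0475],[-0.0,0.0,0.0633],[-0.0001,0.0,0.0791],[-0.0001,0.0,0.095],[-0.0001,0.0,0.0982],[-0.0001,0.0,0.1015],[-0.0001,0.0,0.1047],[-0.0001,0.0,0.108]],"rot": [[0.0,-0.0,-0.0],[0.0,-0.0,-0.0],[0.0,-0.0,-0.0],[0.0,-0.0,-0.0],[0.0,-0.0,-0.0],[0.0,-0.0,-0.0],[0.0,-0.0,-0.0],[0.0,-0.0,-0.0],[0.0,-0.0,-0.0],[0.0,-0.0,-0.0]]}
```

View pics/l8_side.png

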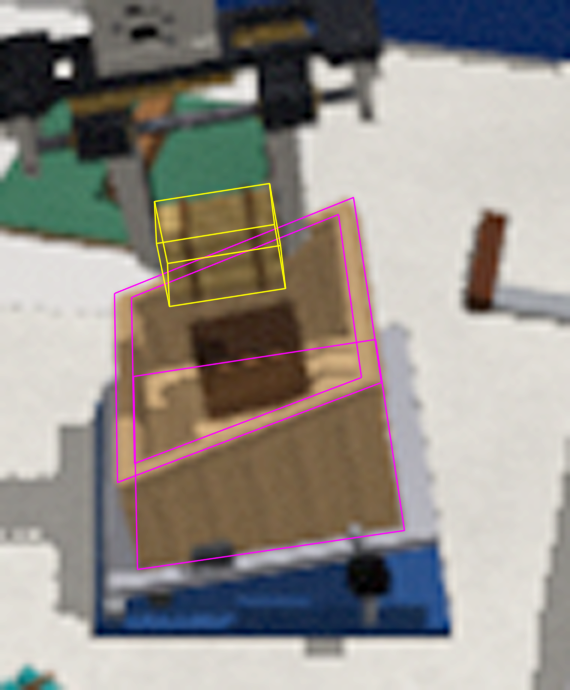

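```bash
python3 - <<'E'
from look import *
C=cams(); im=cv2.imread("pics/l6_topraw.png"); x0,y0,w,h=190,140,85,75;z=8
cc=cv2.convertScaleAbs(cv2.resize(im[y0:y0+h,x0:x0+w],None,fx=z,fy=z,interpolation=cv2.INTER_CUBIC),alpha=1.5)
for B,cl in((box(.06,.044,.041)+[0,.046,.009],(0,255,255)),(box(.06,.039,.039)+[0,-.0015,.009],(255,0,255))):
    q=(C["top"].proj(HR.apply(B)+Hp)+OFF["top"]+.5-[x0,y0])*z
    for i in range(8):
        for j in(1,2,4):
            if not i&j: cv2.line(cc,tuple(np.int32(q[i])),tuple(np.int32(q[i|j])),cl,1,cv2.LINE_AA)
cv2.imwrite("pics/k.png",cc)
E
```

```text
(no output)
```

View pics/k.png

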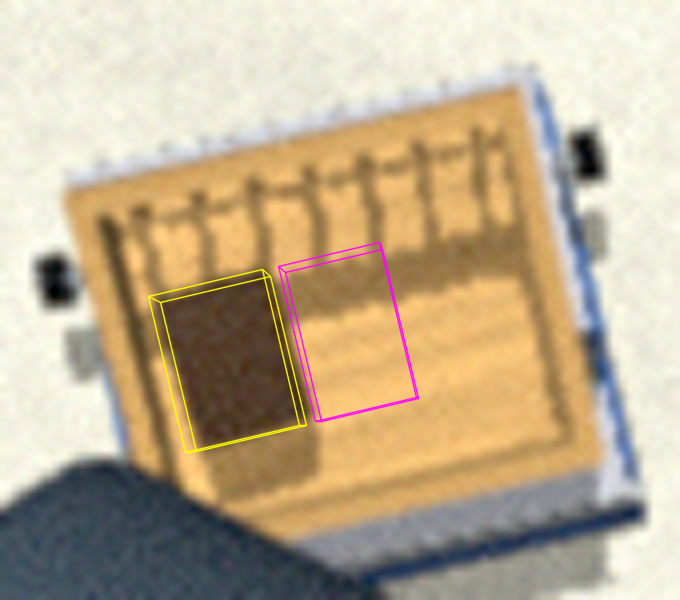

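>>> {"api": "carry_out", "payload": {"translation": [[0,0,0.0158],[0,0,0.0317],[0,0,0.0475],[0,0,0.0633],[0,0,0.0791],[-0.0001,0,0.095],[-0.0001,0,0.1],[-0.0001,0,0.104],[-0.0001,0,0.107],[-0.0001,0,0.109],[-0.0001,0,0.109]], "rot": [[0,0,0],[0,0,0],[0,0,0],[0,0,0],[0,0,0],[0,0,0],[0,0,0],[0,0,0],[0,0,0],[0,0,0],[0,0,0]]}}

```text
time: 12.4
tool_pos: [0.5915, 0.0271, 0.0955]
ee_rot: [2.947, -0.0, 1.809]
contact_force: [-0.4, -0.0, -0.5]
opening: 0.0599
```

>>> {"api": "carry_out", "payload": {"translation": [[0,0,0.0008],[0,0,0.0008]], "rot": [[0,0,0],[0,0,0]]}}

```text
time: 12.6
tool_pos: [0.5916, 0.027, 0.0952]
ee_rot: [2.947, -0.0, 1.809]
contact_force: [-3.8, -0.0, 5.8]
opening: 0.0596
```

>>> {"api": "carry_out", "payload": {"translation": [[0,0,0],[0,0,0],[0,0,0],[0,0,0]], "rot": [[0,0,0],[0,0,0],[0,0,0],[0,0,0]], "fingers": -0.48}}

```text
time: 13.0
tool_pos: [0.5915, 0.0271, 0.0944]
ee_rot: [2.948, -0.0, 1.809]
contact_force: [0.2, -0.4, 0.2]
opening: 0.0687
```

>>> {"api": "carry_out", "payload": {"translation": [[0,0,-0.01],[0,0,-0.03],[0,0,-0.06],[0,0,-0.095],[0,0,-0.125]], "rot": [[0,0,0],[0,0,0],[0,0,0],[0,0,0],[0,0,0]]}}

```text
time: 13.5
tool_pos: [0.5677, 0.0213, 0.2194]
ee_rot: [2.947, -0.0, 1.809]
contact_force: [0.4, 0.3, -0.9]
opening: 0.0687
```

```bash
python3 - <<'E'
from hs import *
p,r=getc(); put(p+r.apply([0,0,.001+.0008-.125]),r); st()
plan([([.50,-.10,.20],down(np.radians(71)),6),([.4306,-.2171,.11],down(np.radians(71)),5),([.4306,-.2171,.11],down(np.radians(71)),1)])
E
```

```text
t 13.5 tcp [0.5677 0.0213 0.2194] d [-0.0005  0.0003  0.0019] rotd deg [-0.05 -0.02  0.01] F [ 0.4  0.3 -0.9] open 0.0687
12 rows
{"translation": [[-0.0169,-0.0161,-0.0002],[-0.0338,-0.0321,-0.0004],[-0.0508,-0.0482,-0.0006],[-0.0677,-0.0643,-0.0008],[-0.0846,-0.0803,-0.001],[-0.1015,-0.0964,-0.0012],[-0.121,-0.1185,0.0128],[-0.1405,-0.1406,0.0268],[-0.16,-0.1628,0.0408],[-0.1795,-0.1849,0.0548],[-0.199,-0.207,0.0688],[-0.199,-0.207,0.0688]],"rot": [[0.3,-0.09,0.9],[0.6,-0.18,1.81],[0.9,-0.27,2.71],[1.2,-0.35,3.62],[1.5,-0.44,4.52],[1.8,-0.53,5.42],[1.8,-0.53,5.42],[1.8,-0.53,5.42],[1.8,-0.53,5.42],[1.8,-0.53,5.42],[1.8,-0.53,5.42],[1.8,-0.53,5.42]]}
```

>>> {"api": "carry_out", "payload": {"translation": [[-0.0169,-0.0161,-0.0002],[-0.0338,-0.0321,-0.0004],[-0.0508,-0.0482,-0.0006],[-0.0677,-0.0643,-0.0008],[-0.0846,-0.0803,-0.001],[-0.1015,-0.0964,-0.0012],[-0.121,-0.1185,0.0128],[-0.1405,-0.1406,0.0268],[-0.16,-0.1628,0.0408],[-0.1795,-0.1849,0.0548],[-0.199,-0.207,0.0688],[-0.199,-0.207,0.0688]], "rot": [[0.3,-0.09,0.9],[0.6,-0.18,1.81],[0.9,-0.27,2.71],[1.2,-0.35,3.62],[1.5,-0.44,4.52],[1.8,-0.53,5.42],[1.8,-0.53,5.42],[1.8,-0.53,5.42],[1.8,-0.53,5.42],[1.8,-0.53,5.42],[1.8,-0.53,5.42],[1.8,-0.53,5.42]], "fingers": -1}}

```text
time: 14.7
tool_pos: [0.4285, -0.2181, 0.1085]
ee_rot: [-3.139, -0.0, 1.237]
contact_force: [-1.0, -0.0, 0.7]
opening: 0.0929
```

```bash
python3 - <<'E'
from look import *
B=box(.06,.042,.038)@R.from_euler("z",-19,degrees=True).as_matrix().T+[.4306,-.2171,0]
look("l9",[B],house=False,wins={"top":(190,140,100,85),"side":(160,170,110,100)},z=6)
plan([([.4306,-.2171,.035],down(np.radians(71)),4)])
E
```

```text
t 14.7 tcp [ 0.4285 -0.2181  0.1085] d [-0.0021 -0.001  -0.0015] rotd deg [0.15 0.02 0.16] F [-1.  -0.   0.7] open 0.0929
4 rows
{"translation": [[-0.0,-0.0,0.0187],[-0.0,-0.0,0.0375],[-0.0,-0.0,0.0562],[-0.0,-0.0,0.075]],"rot": [[0.0,-0.0,0.0],[0.0,-0.0,0.0],[0.0,-0.0,0.0],[0.0,-0.0,0.0]]}
```

View pics/l9_side.png

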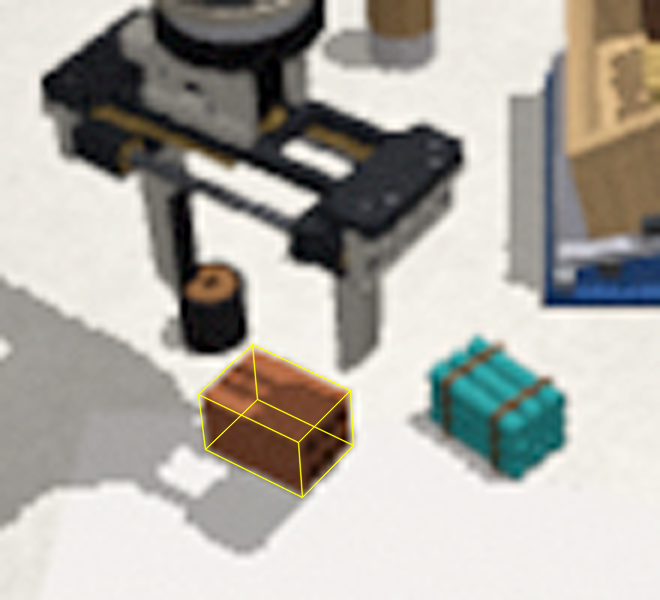

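View pics/l9_top.png

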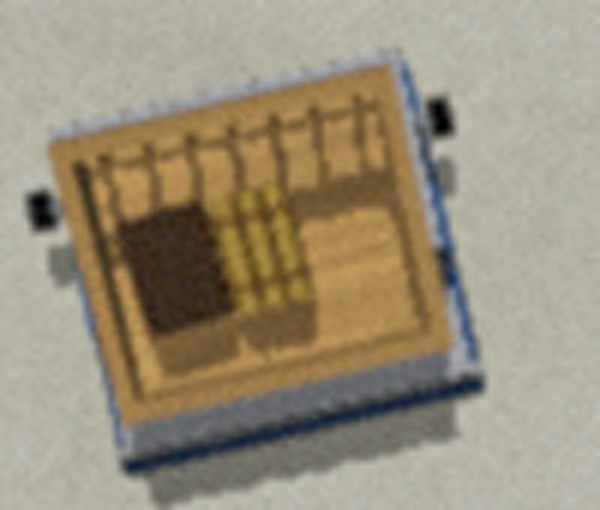

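>>> {"api": "carry_out", "payload": {"translation": [[0,0,0.025],[0,0,0.055],[0,0,0.069],[0,0,0.075],[0,0,0.075],[0,0,0.075]], "rot": [[0,0,0],[0,0,0],[0,0,0],[0,0,0],[0,0,0],[0,0,0]]}}

```text
time: 15.4
tool_pos: [0.4312, -0.2167, 0.0356]
ee_rot: [3.14, 0.0, 1.24]
contact_force: [-0.8, -1.1, -0.4]
opening: 0.0926
```

>>> {"api": "carry_out", "payload": {"translation": [[0,0,0],[0,0,0],[0,0,0],[0,0,0],[0,0,0]], "rot": [[0,0,0],[0,0,0],[0,0,0],[0,0,0],[0,0,0]], "fingers": 1}}

```text
time: 15.9
tool_pos: [0.4304, -0.2167, 0.0347]
ee_rot: [-3.142, -0.0, 1.239]
contact_force: [-1.5, -0.1, 2.0]
opening: 0.0595
```

```bash
python3 - <<'E'
from look import *
look("l10",[held(.042,.038,.035)],house=False,wins={"top":(190,140,100,85),"side":(160,180,90,85)},z=7)
p,r=getc()
plan([(p+[0,0,.06],r,2),(p+[.02,.05,.175],r,4),(W(0,-.0485,.19),HT,8),(W(0,-.0485,.155),HT,2)])
E
```

```text
t 15.9 tcp [ 0.4304 -0.2167  0.0347] d [-0.0002  0.0004 -0.0003] rotd deg [0.01 0.   0.01] F [-1.5 -0.1  2. ] open 0.0595
16 rows
{"translation": [[0.0,0.0,-0.03],[0.0,0.0,-0.06],[0.0135,0.0007,-0.0887],[0.0269,0.0013,-0.1175],[0.0404,0.002,-0.1462],[0.0538,0.0027,-0.175],[0.0756,0.0117,-0.1784],[0.0974,0.0207,-0.1817],[0.1193,0.0297,-0.1851],[0.1411,0.0387,-0.1885],[0.1629,0.0477,-0.1918],[0.1847,0.0567,-0.1952],[0.2065,0.0657,-0.1986],[0.2284,0.0747,-0.2019],[0.2302,0.0776,-0.1848],[0.232,0.0804,-0.1676]],"rot": [[0.0,0.0,0.0],[0.0,0.0,0.0],[0.0,0.0,0.0],[0.0,0.0,0.0],[0.0,0.0,0.0],[0.0,0.0,0.0],[-0.23,0.07,-0.68],[-0.45,0.13,-1.36],[-0.68,0.2,-2.03],[-0.9,0.26,-2.71],[-1.13,0.33,-3.39],[-1.35,0.39,-4.07],[-1.58,0.46,-4.74],[-1.8,0.53,-5.42],[-1.8,0.53,-5.42],[-1.8,0.53,-5.42]]}
```

View pics/l10_side.png

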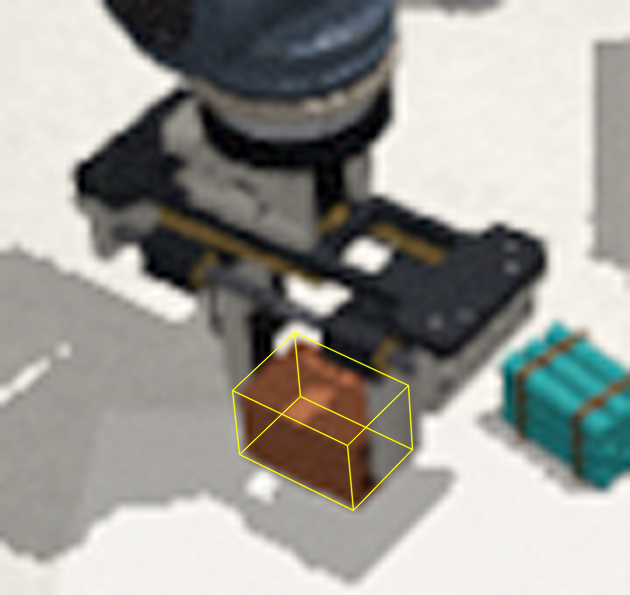

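>>> {"api": "carry_out", "payload": {"translation": [[0,0,-0.025],[0,0,-0.06],[0.0135,0.0007,-0.0887],[0.0269,0.0013,-0.1175],[0.0404,0.002,-0.1462],[0.0538,0.0027,-0.175],[0.0756,0.0117,-0.1784],[0.0974,0.0207,-0.1817],[0.1193,0.0297,-0.1851],[0.1411,0.0387,-0.1885],[0.1629,0.0477,-0.1918],[0.1847,0.0567,-0.1952],[0.2065,0.0657,-0.1986],[0.2284,0.0747,-0.2019],[0.2302,0.0776,-0.1848],[0.232,0.0804,-0.1676],[0.232,0.0804,-0.1676]], "rot": [[0,0,0],[0,0,0],[0,0,0],[0,0,0],[0,0,0],[0,0,0],[-0.23,0.07,-0.68],[-0.45,0.13,-1.36],[-0.68,0.2,-2.03],[-0.9,0.26,-2.71],[-1.13,0.33,-3.39],[-1.35,0.39,-4.07],[-1.58,0.46,-4.74],[-1.8,0.53,-5.42],[-1.8,0.53,-5.42],[-1.8,0.53,-5.42],[-1.8,0.53,-5.42]]}}

```text
time: 17.7
tool_pos: [0.5809, -0.0232, 0.1999]
ee_rot: [2.951, -0.002, 1.809]
contact_force: [0.3, 1.0, -1.0]
opening: 0.0598
```

```bash
python3 - <<'E'
from look import *
look("l11",[held(.042,.038,.035)])
plan([(W(0,-.0485,.06),HT,6),(W(0,-.0485,.045),HT,4)])
E
```

```text
t 17.7 tcp [ 0.5809 -0.0232  0.1999] d [-0.0012  0.0007 -0.0027] rotd deg [0.22 0.09 0.01] F [ 0.3  1.  -1. ] open 0.0598
10 rows
{"translation": [[-0.0,-0.0,0.0158],[-0.0,-0.0,0.0317],[-0.0,-0.0,0.0475],[-0.0,-0.0,0.0633],[-0.0,-0.0,0.0792],[-0.0,-0.0,0.095],[-0.0,-0.0,0.0988],[-0.0,-0.0,0.1025],[-0.0,-0.0,0.1063],[-0.0,-0.0,0.11]],"rot": [[0.0,-0.0,-0.0],[0.0,-0.0,-0.0],[0.0,-0.0,-0.0],[0.0,-0.0,-0.0],[0.0,-0.0,-0.0],[0.0,-0.0,-0.0],[0.0,-0.0,-0.0],[0.0,-0.0,-0.0],[0.0,-0.0,-0.0],[0.0,-0.0,-0.0]]}
```

View pics/l11_side.png

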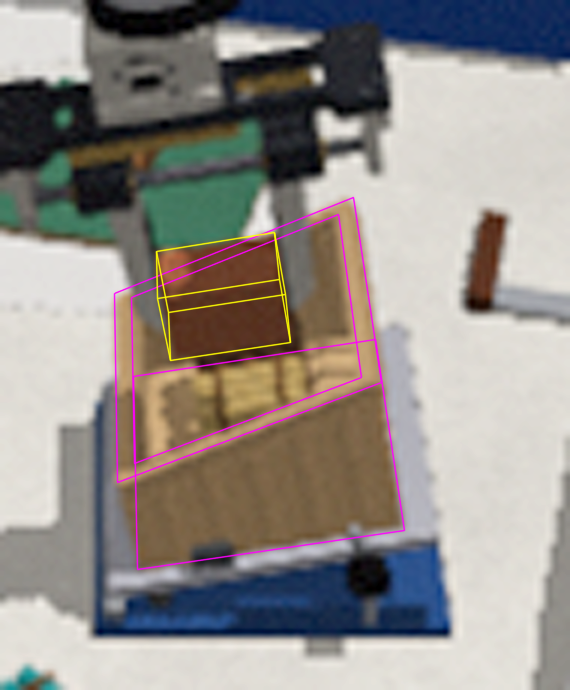

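>>> {"api": "carry_out", "payload": {"translation": [[0,0,0.0158],[0,0,0.0317],[0,0,0.0475],[0,0,0.0633],[0,0,0.0791],[0,0,0.095],[0,0,0.1],[0,0,0.105],[0,0,0.108],[0,0,0.11],[0,0,0.1106],[0,0,0.1106]], "rot": [[0,0,0],[0,0,0],[0,0,0],[0,0,0],[0,0,0],[0,0,0],[0,0,0],[0,0,0],[0,0,0],[0,0,0],[0,0,0],[0,0,0]]}}

```text
time: 19.0
tool_pos: [0.6028, -0.0185, 0.0943]
ee_rot: [2.947, -0.0, 1.809]
contact_force: [-0.9, -0.7, 3.0]
opening: 0.0597
```

>>> {"api": "carry_out", "payload": {"translation": [[0,0,0],[0,0,0],[0,0,0],[0,0,0]], "rot": [[0,0,0],[0,0,0],[0,0,0],[0,0,0]], "fingers": -0.48}}

```text
time: 19.4
tool_pos: [0.6027, -0.0185, 0.0938]
ee_rot: [2.947, -0.0, 1.809]
contact_force: [-0.1, 0.6, -0.3]
opening: 0.0688
```

>>> {"api": "carry_out", "payload": {"translation": [[0,0,-0.01],[0,0,-0.03],[0,0,-0.06],[0,0,-0.095],[0,0,-0.14]], "rot": [[0,0,0],[0,0,0],[0,0,0],[0,0,0],[0,0,0]]}}

```text
time: 19.9
tool_pos: [0.5755, -0.0248, 0.232]
ee_rot: [2.949, -0.001, 1.809]
contact_force: [-0.4, -0.2, -0.3]
opening: 0.069
```

```bash
python3 - <<'E'
from hs import *
p,r=getc(); put(p+r.apply([0,0,.0006-.14]),r); st()
plan([([.47,.20,.25],down(np.radians(88.7)),9),([.454,.375,.14],down(np.radians(88.7)),6)])
E
```

```text
t 19.9 tcp [ 0.5755 -0.0248  0.232 ] d [-0.0011  0.0004  0.0006] rotd deg [0.1  0.03 0.02] F [-0.4 -0.2 -0.3] open 0.069
15 rows
{"translation": [[0.0271,-0.0051,-0.0031],[0.0542,-0.0102,-0.0062],[0.0813,-0.0153,-0.0093],[0.1085,-0.0204,-0.0124],[0.1356,-0.0255,-0.0155],[0.1627,-0.0306,-0.0186],[0.1898,-0.0357,-0.0216],[0.2169,-0.0409,-0.0247],[0.244,-0.046,-0.0278],[0.273,-0.0453,-0.009],[0.3019,-0.0446,0.0098],[0.3309,-0.044,0.0286],[0.3599,-0.0433,0.0475],[0.3888,-0.0426,0.0663],[0.4178,-0.0419,0.0851]],"rot": [[0.2,-0.03,0.28],[0.41,-0.05,0.55],[0.61,-0.08,0.83],[0.82,-0.11,1.1],[1.02,-0.14,1.38],[1.23,-0.16,1.65],[1.43,-0.19,1.93],[1.64,-0.22,2.21],[1.84,-0.25,2.48],[1.84,-0.25,2.48],[1.84,-0.25,2.48],[1.84,-0.25,2.48],[1.84,-0.25,2.48],[1.84,-0.25,2.48],[1.84,-0.25,2.48]]}
```

>>> {"api": "carry_out", "payload": {"translation": [[0.0271,-0.0051,-0.0031],[0.0542,-0.0102,-0.0062],[0.0813,-0.0153,-0.0093],[0.1085,-0.0204,-0.0124],[0.1356,-0.0255,-0.0155],[0.1627,-0.0306,-0.0186],[0.1898,-0.0357,-0.0216],[0.2169,-0.0409,-0.0247],[0.244,-0.046,-0.0278],[0.273,-0.0453,-0.009],[0.3019,-0.0446,0.0098],[0.3309,-0.044,0.0286],[0.3599,-0.0433,0.0475],[0.3888,-0.0426,0.0663],[0.4178,-0.0419,0.0851],[0.4178,-0.0419,0.0851],[0.4178,-0.0419,0.0851]], "rot": [[0.2,-0.03,0.28],[0.41,-0.05,0.55],[0.61,-0.08,0.83],[0.82,-0.11,1.1],[1.02,-0.14,1.38],[1.23,-0.16,1.65],[1.43,-0.19,1.93],[1.64,-0.22,2.21],[1.84,-0.25,2.48],[1.84,-0.25,2.48],[1.84,-0.25,2.48],[1.84,-0.25,2.48],[1.84,-0.25,2.48],[1.84,-0.25,2.48],[1.84,-0.25,2.48],[1.84,-0.25,2.48],[1.84,-0.25,2.48]]}}

```text
time: 21.6
tool_pos: [0.4538, 0.3753, 0.14]
ee_rot: [3.142, 0.001, 1.549]
contact_force: [0.2, 0.2, 0.4]
opening: 0.0689
```

```bash
python3 - <<'E'
from look import *
M=R.from_euler("z",-1.32,degrees=True).as_matrix()
B=box(.17,.194,.009)@M.T+[.454,.375,0]; B2=(box(.02,.11,.028)+[0,0,.009])@M.T+[.454,.375,0]
look("l12",[B,B2],wins={"top":(80,135,195,130),"side":(215,70,110,155)},z=4)
im=cv2.imread("pics/l12_topraw.png"); cv2.imwrite("pics/l12_tc.png",cv2.convertScaleAbs(cv2.resize(im[145:225,190:275],None,fx=8,fy=8,interpolation=cv2.INTER_CUBIC),alpha=1.4))
E
```

```text
t 21.6 tcp [0.4538 0.3753 0.14  ] d [-0.0002  0.0003 -0.0001] rotd deg [ 0.01 -0.02 -0.04] F [0.2 0.2 0.4] open 0.0689
```

View pics/l12_top.png

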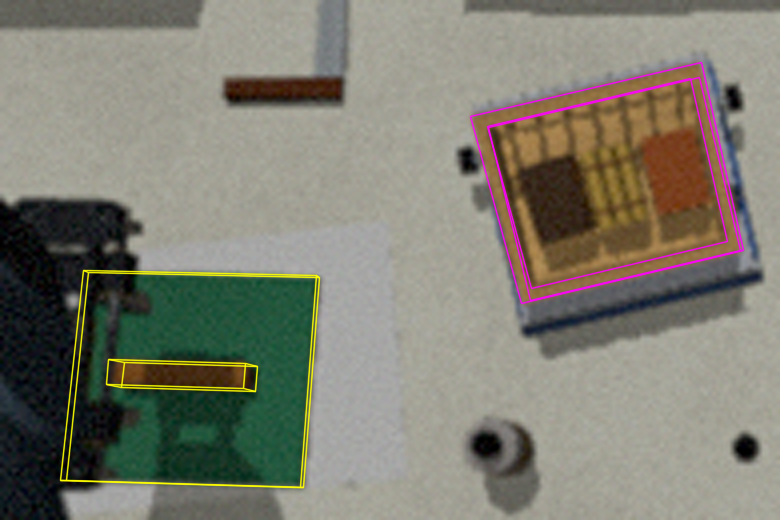

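View pics/l12_side.png

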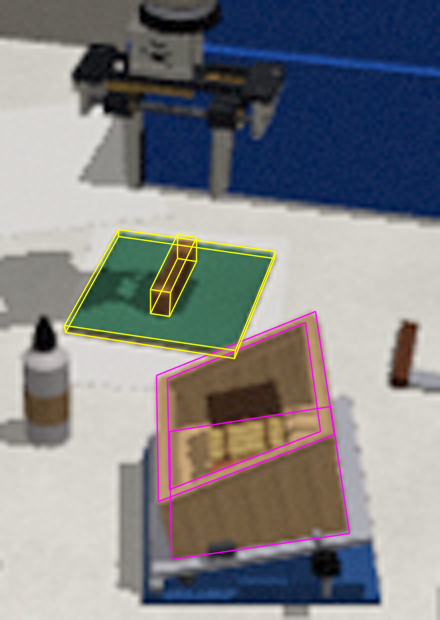

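View pics/l12_tc.png

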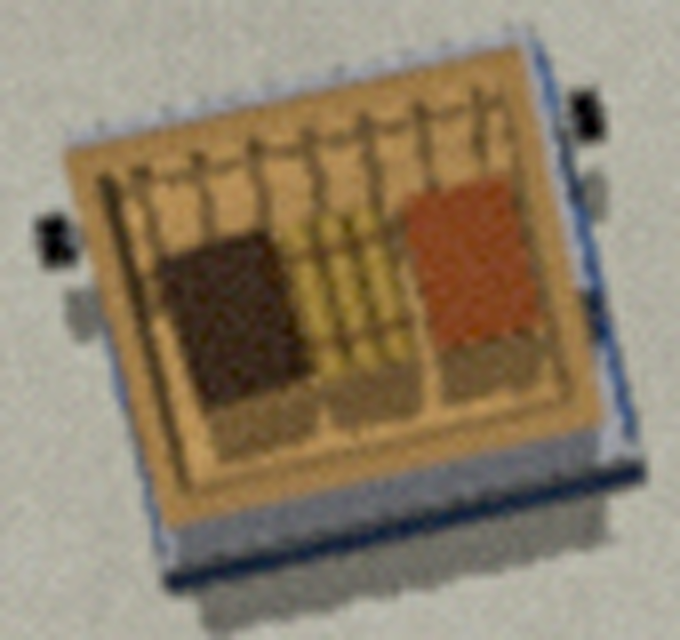

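```bash
python3 - <<'E'
from hs import *
plan([([.4542,.375,.035],down(np.radians(88.7)),5)])
E
```

```text
5 rows
{"translation": [[0.0,0.0,0.021],[0.0,0.0001,0.042],[0.0,0.0001,0.063],[0.0,0.0001,0.084],[0.0001,0.0001,0.105]],"rot": [[0.0,0.0,0.0],[0.0,0.0,0.0],[0.0,0.0,0.0],[0.0,0.0,0.0],[0.0,0.0,0.0]]}
```

>>> {"api": "carry_out", "payload": {"translation": [[0,0,0.03],[0,0,0.06],[0,0,0.085],[0,0.0001,0.098],[0.0001,0.0001,0.103],[0.0001,0.0001,0.105],[0.0001,0.0001,0.105],[0.0001,0.0001,0.105]], "rot": [[0,0,0],[0,0,0],[0,0,0],[0,0,0],[0,0,0],[0,0,0],[0,0,0],[0,0,0]]}}

```text
time: 22.5
tool_pos: [0.4546, 0.3757, 0.0357]
ee_rot: [3.14, -0.0, 1.548]
contact_force: [0.7, -0.7, 0.4]
opening: 0.0693
```

>>> {"api": "carry_out", "payload": {"translation": [[0,0,0],[0,0,0],[0,0,0],[0,0,0],[0,0,0],[0,0,0],[0,0,0],[0,0,0]], "rot": [[0,0,0],[0,0,0],[0,0,0],[0,0,0],[0,0,0],[0,0,0],[0,0,0],[0,0,0]], "fingers": 1}}

```text
time: 23.3
tool_pos: [0.4539, 0.3754, 0.0346]
ee_rot: [-3.141, 0.001, 1.548]
contact_force: [-1.0, 0.5, 1.1]
opening: 0.0197
```

```bash
python3 - <<'E'
from look import *
p,r=getc()
M=r.as_matrix(); X=np.column_stack([M[:,1],-M[:,0],[0,0,1]])
B=box(.17,.194,.009)@X.T+[p[0],p[1],0]
look("l13",[B],house=False,wins={"top":(80,135,120,130),"side":(215,100,90,70)},z=6)
E
```

```text
t 23.3 tcp [0.4539 0.3754 0.0346] d [-0.0002  0.0003 -0.0004] rotd deg [ 0.02 -0.01  0.01] F [-1.   0.5  1.1] open 0.0197
```

View pics/l13_side.png

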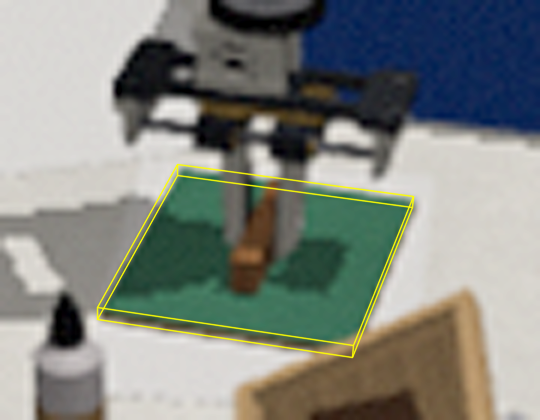

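View pics/l13_top.png

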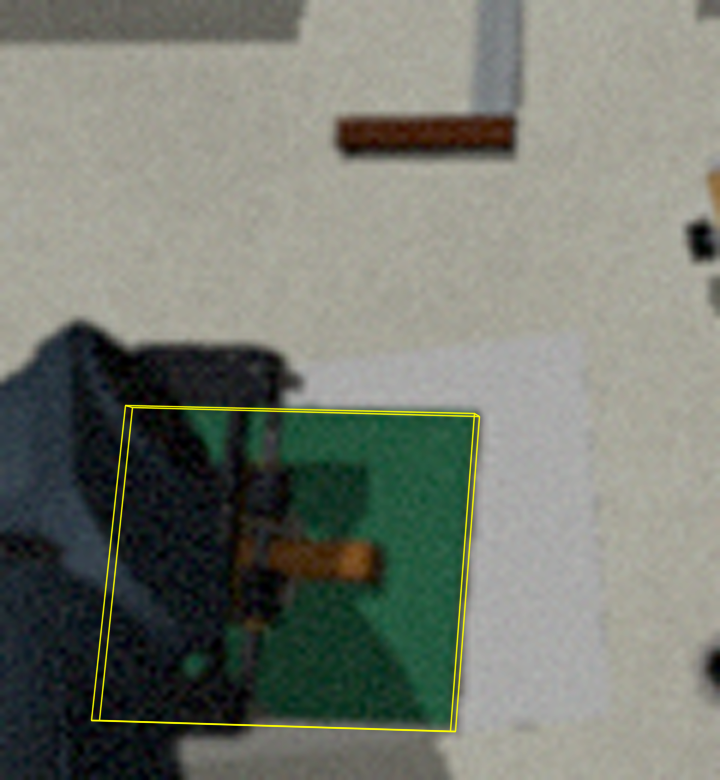

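```bash
python3 - <<'E'
from look import *
p,r=getc(); C=cams()
M=r.as_matrix(); X=np.column_stack([M[:,1],-M[:,0],[0,0,1]])
B=box(.17,.194,.009)@X.T+[p[0],p[1],0]
im=cv2.imread("pics/l13_sideraw.png"); x0,y0,w,h=228,122,58,40;z=13
cc=cv2.convertScaleAbs(cv2.resize(im[y0:y0+h,x0:x0+w],None,fx=z,fy=z,interpolation=cv2.INTER_CUBIC),alpha=1.3)
q=(C["side"].proj(B)+OFF["side"]+.5-[x0,y0])*z
for i in range(8):
    for j in(1,2,4):
        if not i&j: cv2.line(cc,tuple(np.int32(q[i])),tuple(np.int32(q[i|j])),(0,255,255),1,cv2.LINE_AA)
cv2.imwrite("pics/k2.png",cc)
E
```

```text
(no output)
```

View pics/k2.png

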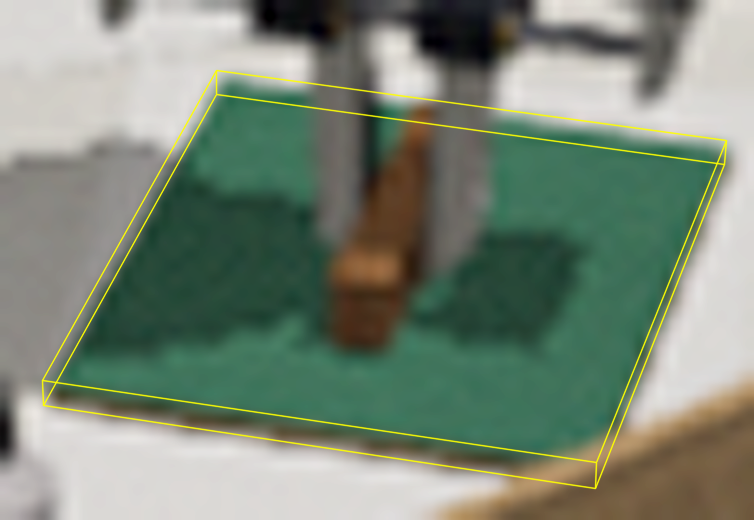

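```bash
cat > edge.py <<'E'
from look import *
from scipy.optimize import least_squares
from scipy.ndimage import map_coordinates, gaussian_filter
C=cams()
def avg(l): return np.mean([cv2.imread(f"pics/{n}.png").astype(np.float32) for n in l],0)
T=avg(["top0raw","l12_topraw","l13_topraw"]); S=avg(["side0raw","l12_sideraw"])
def satf(im): h=cv2.cvtColor((im/255).astype(np.float32),cv2.COLOR_BGR2HSV); return h[...,1]*255
c,sn=np.cos(np.radians(15)),np.sin(np.radians(15))
rm=lambda x,y:np.array([x*c,y,.078+x*sn])
o=[rm(.0725,.085),rm(.0725,-.085),rm(-.0725,-.085),rm(-.0725,.085)]
b=[np.array([-.07,-.085,0]),np.array([.07,-.085,0])]
E_top=[(o[0],o[1]),(o[1],o[2]),(o[2],o[3]),(o[3],o[0])]
E_side=[(o[0],o[1]),(o[1],o[2]),(o[2],o[3]),(b[0],b[1]),(o[1],b[1])]
img={"top":satf(T),"side":cv2.cvtColor(np.uint8(S),cv2.COLOR_BGR2GRAY).astype(float)}
img={k:gaussian_filter(v,.6) for k,v in img.items()}
def feats(v):
    M=R.from_euler("ZY",[v[3],-v[4]]).as_matrix(); out=[]
    for k,EE in(("top",E_top),("side",E_side)):
        for ei,(a,d) in enumerate(EE):
            t=np.linspace(.08,.92,25)[:,None]; P=(a+(d-a)*t)@M.T+v[:3]
            q=C[k].proj(P)+OFF[k]; tg=q[-1]-q[0]; n=np.array([-tg[1],tg[0]])/np.linalg.norm(tg)
            s=np.arange(-3,3.01,.1)
            pr=np.array([map_coordinates(img[k],[qq[1]+n[1]*s,qq[0]+n[0]*s],order=1) for qq in q]).mean(0) if 0 else None
            for g in range(5):
                pr=np.mean([map_coordinates(img[k],[qq[1]+n[1]*s,qq[0]+n[0]*s],order=1) for qq in q[g*5:g*5+5]],0)
                gr=np.abs(np.gradient(gaussian_filter(pr,4)))*np.exp(-(s/2.)**2/2)
                i=gr[5:-5].argmax()+5; out.append((k,ei,P[g*5+2],n,s[i],q[g*5+2]+n*s[i]))
    return out
v=np.r_[Hp,yaw,tilt]
loc=[]
for it in range(6):
    F=feats(v); M0=R.from_euler("ZY",[v[3],-v[4]]).as_matrix()
    def res(u):
        M=R.from_euler("ZY",[u[3],-u[4]]).as_matrix(); r=[]
        for k,ei,P,n,s,tq in F:
            L=(P-v[:3])@M0; q=C[k].proj(L@M.T+u[:3])[0]+OFF[k]; r.append((tq-q)@n)
        return np.array(r)
    r=least_squares(res,v,loss="soft_l1",f_scale=.3); v=r.x
rr=res(v)
print(np.round(v,4),np.degrees(v[3:]),"rim",R.from_euler("ZY",[v[3],-v[4]]).apply([0,0,.078])+v[:3],"rms",rr.std())
for k,n in(("top",4),("side",5)):
    for e in range(n): print(k,e,np.round([x for x,f in zip(rr,F) if f[0]==k and f[1]==e],2))
E
python3 edge.py
```

```text
[0.5986 0.0305 0.0488 0.2399 0.1785] [13.74329272 10.22449021] rim [0.58516858 0.0271781  0.12553606] rms 0.4755691977494874
top 0 [-0.02 -0.01 -0.01 -0.    0.1 ]
top 1 [0.2  0.2  0.2  0.   0.11]
top 2 [-0.1  -0.1  -0.1  -0.09  0.01]
top 3 [0.29 0.1  0.3  0.   0.01]
side 0 [-0.41 -0.51 -0.51 -0.4  -0.8 ]
side 1 [ 0.6   0.3   0.1  -0.09 -0.39]
side 2 [-0.6  -0.4  -2.    0.01  0.01]
side 3 [ 0.29  0.69 -0.3  -0.5   1.51]
side 4 [ 0.21  0.11  0.01 -0.09 -0.29]
```

```bash
cat > edge2.py <<'E'
from edge import *
def run(drop,zfix,freeoff,voff=None):
    v=np.r_[Hp,yaw,tilt,OFF["side"],OFF["top"]]; 
    for it in range(6):
        OFF["side"]=v[5:7];OFF["top"]=v[7:9]
        F=[f for f in feats(v[:5]) if (f[0],f[1]) not in drop]; M0=R.from_euler("ZY",[v[3],-v[4]]).as_matrix(); v0=v.copy()
        def res(u):
            M=R.from_euler("ZY",[u[3],-u[4]]).as_matrix(); r=[]; of={"side":u[5:7],"top":u[7:9]}
            for k,ei,P,n,s,tq in F:
                L=(P-v0[:3])@M0; q=C[k].proj(L@M.T+u[:3])[0]+of[k]; r.append((tq-q)@n)
            r=np.array(r)
            ex=[]
            if zfix: ex.append((u[2]+.009*np.cos(u[4])-.0593)/.0005*.5)
            ex+=list((u[5:7]-[0,-.8])/(.4 if freeoff else .001))+list((u[7:9]-[-.78,1.2])/(.4 if freeoff else .001))
            return np.r_[r,ex]
        r=least_squares(res,v,loss="soft_l1",f_scale=.3,x_scale=[.01,.01,.01,.1,.1,1,1,1,1]); v=r.x
    rr=res(v)[:len(F)]
    print(drop,zfix,freeoff,np.round(v,4),np.round(np.degrees(v[3:5]),2),"rim",np.round(R.from_euler("ZY",[v[3],-v[4]]).apply([0,0,.078])+v[:3],4),"rms",round(rr.std(),3))
    return v,[(k,e,np.round([x for x,f in zip(rr,F) if f[0]==k and f[1]==e],2)) for k,n in(("top",4),("side",5)) for e in range(n)]
for d in((("side",2),("side",3)),(("side",3),),()):
  for z in(0,1):
    for f in(0,1):
        v,t=run(d,z,f)
for x in t: print(*x)
E
python3 edge2.py | grep -v "^\[\|^top\|^side.*rms"
```

```text
side 0 [-0.41 -0.51 -0.51 -0.4  -0.8 ]
side 1 [ 0.6   0.3   0.1  -0.09 -0.39]
side 2 [-0.6  -0.4  -2.    0.01  0.01]
side 3 [ 0.29  0.69 -0.3  -0.5   1.51]
side 4 [ 0.21  0.11  0.01 -0.09 -0.29]
(('side', 2), ('side', 3)) 0 0 [ 0.5992  0.0306  0.0489  0.238   0.1834  0.     -0.8    -0.78    1.2   ] [13.63 10.51] rim [0.5854 0.0273 0.1256] rms 0.261
(('side', 2), ('side', 3)) 0 1 [ 0.5992  0.0306  0.049   0.2361  0.1813  0.119  -0.8327 -0.7487  1.2999] [13.53 10.39] rim [0.5855 0.0273 0.1257] rms 0.227
(('side', 2), ('side', 3)) 1 0 [ 0.5991  0.0305  0.0502  0.2397  0.1849  0.     -0.8    -0.78    1.2   ] [13.73 10.59] rim [0.5851 0.027  0.1269] rms 0.265
(('side', 2), ('side', 3)) 1 1 [ 0.599   0.0304  0.0503  0.2372  0.1821  0.1313 -0.7683 -0.7845  1.3357] [13.59 10.43] rim [0.5853 0.027  0.127 ] rms 0.24
(('side', 3),) 0 0 [ 0.5983  0.0303  0.0492  0.2394  0.1748  0.     -0.8    -0.78    1.2   ] [13.72 10.01] rim [0.5851 0.0271 0.126 ] rms 0.396
(('side', 3),) 0 1 [ 0.5983  0.0303  0.0493  0.2393  0.1733  0.0453 -0.8165 -0.7739  1.2453] [13.71  9.93] rim [0.5852 0.0272 0.1261] rms 
[... 310 characters left out ...]
 0.0304  0.0488  0.2393  0.1786  0.     -0.8    -0.78    1.2   ] [13.71 10.23] rim [0.5852 0.0272 0.1256] rms 0.479
() 0 1 [ 0.5985  0.0304  0.0488  0.2391  0.1765  0.0416 -0.8088 -0.7807  1.2439] [13.7  10.11] rim [0.5852 0.0271 0.1256] rms 0.473
() 1 0 [ 0.5987  0.0301  0.0501  0.2402  0.1816  0.     -0.8    -0.78    1.2   ] [13.76 10.4 ] rim [0.585  0.0268 0.1269] rms 0.494
() 1 1 [ 0.5988  0.0301  0.0503  0.2383  0.1813  0.0552 -0.6948 -0.8325  1.2757] [13.65 10.39] rim [0.5851 0.0267 0.127 ] rms 0.49
side 0 [-0.31 -0.41 -0.51 -0.41 -0.71]
side 1 [ 0.39  0.1  -0.1  -0.3  -0.49]
side 2 [-0.6 -0.4 -2.   0.   0. ]
side 3 [ 0.49  0.79 -0.2  -0.4   1.71]
side 4 [ 0.19  0.19  0.1   0.   -0.2 ]
```

```bash
cat > rf.py <<'E'
from look import *
RO=np.array([.5852,.0270,.127]); ry=np.radians(13.65); rs=np.radians(25.5)
RR=R.from_euler("ZY",[ry,-rs]); RT=house_tool(ry,rs)
def Q(x,y,z): return RO+RR.apply([x,y,z])
def roofbox(dx=0,dy=0):
    s=env.read_state(); r=R.from_euler("xyz",s["ee_rot"]); B=box(.194,.17,.009); B[:,2]=.035-B[:,2]
    return r.apply(B)+s["tool_pos"]
E
python3 - <<'E'
from rf import *
p,r=getc()
plan([(p+[0,0,.02],r,2),(p+[0,0,.235],r,6)])
E
python3 - <<'E'
from rf import *
plan([(Q(0,0,.035+.09),RT,13),(Q(0,0,.035+.03),RT,5)])
E
```

```text
8 rows
{"translation": [[-0.0,0.0,-0.01],[-0.0,0.0,-0.02],[-0.0,0.0,-0.0558],[-0.0,0.0,-0.0917],[-0.0001,0.0,-0.1275],[-0.0001,0.0,-0.1633],[-0.0001,0.0,-0.1992],[-0.0001,0.0001,-0.235]],"rot": [[0.0,0.0,0.0],[0.0,0.0,0.0],[0.0,0.0,0.0],[0.0,0.0,0.0],[0.0,0.0,0.0],[0.0,0.0,0.0],[0.0,0.0,0.0],[0.0,0.0,0.0]]}
18 rows
{"translation": [[-0.0276,0.0067,0.0023],[-0.0552,0.0134,0.0047],[-0.0828,0.02,0.007],[-0.1104,0.0267,0.0094],[-0.138,0.0334,0.0117],[-0.1656,0.0401,0.014],[-0.1932,0.0467,0.0164],[-0.2208,0.0534,0.0187],[-0.2485,0.0601,0.0211],[-0.2761,0.0668,0.0234],[-0.3037,0.0734,0.0257],[-0.3313,0.0801,0.0281],[-0.3589,0.0868,0.0304],[-0.3575,0.0918,0.0412],[-0.3562,0.0968,0.0521],[-0.3549,0.1018,0.0629],[-0.3535,0.1068,0.0737],[-0.3522,0.1117,0.0846]],"rot": [[-0.32,0.04,-0.19],[-0.65,0.09,-0.38],[-0.97,0.13,-0.56],[-1.3,0.17,-0.75],[-1.62,0.22,-0.94],[-1.95,0.26,-1.13],[-2.27,0.3,-1.32],[-2.6,0.34,-1.51],[-2.92,0.39,-1.69],[-3.25,0.43,-1.88],[-3.57,0.47,-2.07],[-3.9,0.52,-2.26],[-4.22,0.56,-2.45],[-4.22,0.56,-2.45],[-4.22,0.56,-2.45],[-4.22,0.56,-2.45],[-4.22,0.56,-2.45],[-4.22,0.56,-2.45]]}
```

>>> {"api": "carry_out", "payload": {"translation": [[0,0,-0.006],[0,0,-0.02],[0,0,-0.05],[0,0,-0.09],[0,0,-0.13],[0,0,-0.17],[0,0,-0.21],[0,0.0001,-0.235]], "rot": [[0,0,0],[0,0,0],[0,0,0],[0,0,0],[0,0,0],[0,0,0],[0,0,0],[0,0,0]]}}

```text
time: 24.2
tool_pos: [0.4545, 0.3757, 0.2741]
ee_rot: [3.138, -0.002, 1.548]
contact_force: [0.9, 0.2, -2.8]
opening: 0.0198
```

>>> {"api": "carry_out", "payload": {"translation": [[-0.0276,0.0067,0.0023],[-0.0552,0.0134,0.0047],[-0.0828,0.02,0.007],[-0.1104,0.0267,0.0094],[-0.138,0.0334,0.0117],[-0.1656,0.0401,0.014],[-0.1932,0.0467,0.0164],[-0.2208,0.0534,0.0187],[-0.2485,0.0601,0.0211],[-0.2761,0.0668,0.0234],[-0.3037,0.0734,0.0257],[-0.3313,0.0801,0.0281],[-0.3589,0.0868,0.0304],[-0.3575,0.0918,0.0412],[-0.3562,0.0968,0.0521],[-0.3549,0.1018,0.0629],[-0.3535,0.1068,0.0737],[-0.3522,0.1117,0.0846],[-0.3522,0.1117,0.0846],[-0.3522,0.1117,0.0846]], "rot": [[-0.32,0.04,-0.19],[-0.65,0.09,-0.38],[-0.97,0.13,-0.56],[-1.3,0.17,-0.75],[-1.62,0.22,-0.94],[-1.95,0.26,-1.13],[-2.27,0.3,-1.32],[-2.6,0.34,-1.51],[-2.92,0.39,-1.69],[-3.25,0.43,-1.88],[-3.57,0.47,-2.07],[-3.9,0.52,-2.26],[-4.22,0.56,-2.45],[-4.22,0.56,-2.45],[-4.22,0.56,-2.45],[-4.22,0.56,-2.45],[-4.22,0.56,-2.45],[-4.22,0.56,-2.45],[-4.22,0.56,-2.45],[-4.22,0.56,-2.45]]}}

```text
time: 26.2
tool_pos: [0.5578, 0.0212, 0.185]
ee_rot: [2.698, -0.0, 1.81]
contact_force: [-0.4, -0.5, -2.7]
opening: 0.0198
```

```bash
python3 - <<'E'
from rf import *
s=env.read_state(); print(s["moment"],s["joints"])
look("l14",[roofbox()])
E
```

```text
[-1.06957650e-01  3.72763083e-01  2.26443766e-05] [-0.1140358   0.2860049   1.9760503   0.32689198  0.48187311 -0.6127503 ]
t 26.2 tcp [0.5578 0.0212 0.185 ] d [-0.0001  0.0008 -0.0007] rotd deg [ 0.04  0.03 -0.01] F [-0.4 -0.5 -2.7] open 0.0198
```

View pics/l14_side.png

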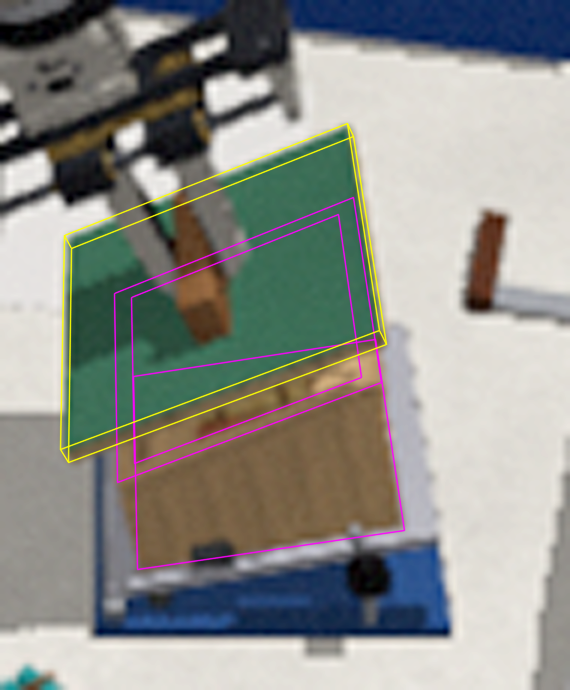

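View pics/l14_top.png

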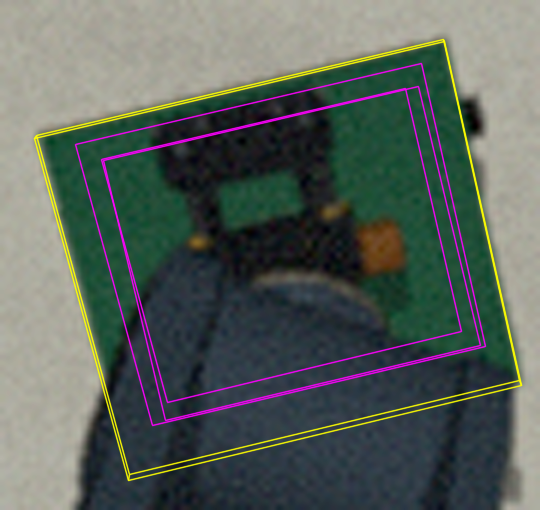

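>>> {"api": "carry_out", "payload": {"translation": [[0,0,0.006],[0,0,0.012],[0,0,0.018],[0,0,0.023],[0,0,0.026],[0,0,0.026],[0,0,0.026]], "rot": [[0,0,0],[0,0,0],[0,0,0],[0,0,0],[0,0,0],[0,0,0],[0,0,0]]}}

```text
time: 27.0
tool_pos: [0.5687, 0.0235, 0.1618]
ee_rot: [2.697, -0.0, 1.809]
contact_force: [0.1, 0.6, -2.1]
opening: 0.0197
```

```bash
cat > fs.py <<'E'
from rf import *
def ft(n=6,tag=None):
    # readings; camera calls advance 0.05 s each giving fresh readings
    A=[]
    for i in range(n):
        s=env.read_state(); r=R.from_euler("xyz",s["ee_rot"]).inv()
        A.append(np.r_[r.apply(s["contact_force"]),r.apply(s["moment"]),s["tool_pos"]])
        im=env.grab_frame("side")
    A=np.array(A); print("t",s["time"],"F_tool",np.round(A[:,:3].mean(0),2),"sd",np.round(A[:,:3].std(0),2),"M_tool",np.round(A[:,3:6].mean(0),3),"sd",np.round(A[:,3:6].std(0),3),"tcp",np.round(A[:,6:].mean(0),4))
    p,rr=getc(); print(" rot d",np.round(np.degrees((rr.inv()*R.from_euler("xyz",s["ee_rot"])).as_rotvec()),2))
    if tag: cv2.imwrite(f"pics/{tag}_sideraw.png",im[:,:,::-1])
    return A
E
python3 - <<'E'
from fs import *
p,r=getc(); put(p+r.apply([0,0,.026]),r)
ft(6,"l15")
im=cv2.imread("pics/l15_sideraw.png"); x0,y0,w,h=240,130,70,75;z=8
cv2.imwrite("pics/l15.png",cv2.convertScaleAbs(cv2.resize(im[y0:y0+h,x0:x0+w],None,fx=z,fy=z,interpolation=cv2.INTER_CUBIC),alpha=1.5))
E
```

```text
t 27.25 F_tool [ 0.23 -1.16  2.82] sd [0.41 0.26 0.44] M_tool [ 0.338 -0.068 -0.03 ] sd [0.025 0.028 0.024] tcp [0.5687 0.0235 0.1619]
 rot d [-0.02 -0.01  0.01]
```

View pics/l15.png

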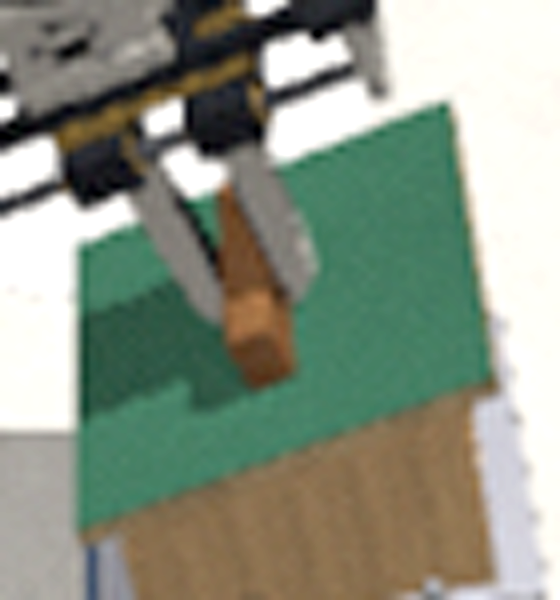

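>>> {"api": "carry_out", "payload": {"translation": [[0,0,0.0008],[0,0,0.0016],[0,0,0.0024],[0,0,0.003],[0,0,0.003]], "rot": [[0,0,0],[0,0,0],[0,0,0],[0,0,0],[0,0,0]]}}

```text
time: 27.8
tool_pos: [0.5694, 0.0237, 0.1592]
ee_rot: [2.697, -0.0, 1.809]
contact_force: [-11.2, -3.2, 6.3]
opening: 0.0197
```

```bash
python3 - <<'E'
from fs import *
p,r=getc(); put(p+r.apply([0,0,.003]),r)
ft(4)
E
```

```text
t 27.95 F_tool [-0.34 -7.48 -9.75] sd [0.13 0.34 0.63] M_tool [ 0.698 -0.055 -0.06 ] sd [0.015 0.023 0.037] tcp [0.5695 0.0237 0.1593]
 rot d [0.03 0.   0.  ]
```

```bash
python3 - <<'E'
from fs import *
p,r=getc(); s=env.read_state(); print("d in tool",r.inv().apply(s["tool_pos"]-p)*1000, "roof above rim",RR.inv().apply(p-RO))
E
```

```text
d in tool [ 0.47168928 -0.56483328 -0.06483089] roof above rim [-6.47660651e-05  7.95631641e-06  3.59891255e-02]
```

>>> {"api": "carry_out", "payload": {"translation": [[0,-0.0003,-0.0003],[0,-0.0006,-0.0006],[0,-0.0006,-0.0006],[0,-0.0006,-0.0006]], "rot": [[0,0,0],[-0.05,0,0],[-0.1,0,0],[-0.1,0,0]]}}

```text
time: 28.4
tool_pos: [0.5691, 0.0236, 0.1593]
ee_rot: [2.686, -0.0, 1.809]
contact_force: [-0.8, -0.5, -1.7]
opening: 0.0199
```

```bash
cat >> fs.py <<'E'
def bump(t,rv):
    p,r=getc(); put(p+r.apply(t),r*R.from_rotvec(np.radians(np.array(rv)*6.)))
def rel():
    p,r=getc(); s=env.read_state(); q=RR.inv().apply(p-RO); m=RR.inv().apply(s["tool_pos"]-RO)
    print(" cmd in rim mm",np.round(q*1000,2),"meas",np.round(m*1000,2),"slope cmd",round(np.degrees(np.arcsin(r.as_matrix()[2,1])),2))
E
python3 - <<'E'
from fs import *
bump([0,-.0006,-.0006],[-.1,0,0]); ft(4); rel()
E
```

```text
t 28.55 F_tool [-0.18 -2.02  1.13] sd [0.22 0.56 0.24] M_tool [ 0.343 -0.009 -0.073] sd [0.045 0.033 0.028] tcp [0.5691 0.0236 0.1593]
 rot d [ 0.01 -0.    0.01]
 cmd in rim mm [-6.600e-01  1.000e-02  3.659e+01] meas [-0.88  0.49 36.21] slope cmd 26.08
```

>>> {"api": "carry_out", "payload": {"translation": [[0,0,0.0002],[0,-0.0001,0.0004],[0,-0.0001,0.0004],[0,-0.0001,0.0004]], "rot": [[0,0,0],[0,0,0],[0,0,0],[0,0,0]]}}

```text
time: 29.0
tool_pos: [0.5692, 0.0236, 0.159]
ee_rot: [2.686, -0.0, 1.809]
contact_force: [-4.6, -1.1, 1.0]
opening: 0.02
```

```bash
python3 - <<'E'
from fs import *
bump([0,-.0001,.0004],[0,0,0]); ft(5); rel()
E
```

```text
t 29.2 F_tool [ 0.48 -3.87 -3.45] sd [0.4  0.53 0.43] M_tool [ 0.444  0.008 -0.018] sd [0.027 0.031 0.024] tcp [0.5692 0.0236 0.159 ]
 rot d [ 0.   -0.    0.01]
 cmd in rim mm [-7.600e-01  1.000e-02  3.619e+01] meas [-1.01  0.47 35.88] slope cmd 26.08
```

>>> {"api": "carry_out", "payload": {"translation": [[0,0,0.0001],[0,-0.0001,0.0003],[0,-0.0002,0.0006],[0,-0.0002,0.0008],[0,-0.0002,0.0008]], "rot": [[-0.03,0,0],[-0.06,0,0],[-0.1,0,0],[-0.1,0,0],[-0.1,0,0]]}}

```text
time: 29.75
tool_pos: [0.5692, 0.0236, 0.1581]
ee_rot: [2.676, -0.0, 1.809]
contact_force: [-6.6, -2.2, 2.9]
opening: 0.0197
```

```bash
python3 - <<'E'
from fs import *
bump([0,-.0002,.0008],[-.1,0,0]); A=ft(5); rel()
E
```

```text
t 29.95 F_tool [ 0.16 -5.05 -5.64] sd [0.51 0.56 0.31] M_tool [ 0.609 -0.073 -0.009] sd [0.033 0.02  0.014] tcp [0.5692 0.0236 0.1581]
 rot d [0.02 0.   0.01]
 cmd in rim mm [-9.500e-01  1.000e-02  3.539e+01] meas [-1.3   0.49 35.12] slope cmd 26.68
```

>>> {"api": "carry_out", "payload": {"translation": [[0,-0.0002,0.0001],[0,-0.0003,0.0003],[0,-0.0004,0.0006],[0,-0.0004,0.0008],[0,-0.0004,0.0008]], "rot": [[-0.03,0,0],[-0.06,0,0],[-0.1,0,0],[-0.1,0,0],[-0.1,0,0]]}}

```text
time: 30.5
tool_pos: [0.5692, 0.0236, 0.158]
ee_rot: [2.665, -0.0, 1.809]
contact_force: [-14.3, -3.5, 13.6]
opening: 0.0205
```

```bash
python3 - <<'E'
from fs import *
bump([0,-.0004,.0008],[-.1,0,0]); A=ft(5); rel()
E
```

```text
t 30.7 F_tool [  0.45  -6.85 -19.62] sd [0.59 0.77 0.49] M_tool [ 1.283  0.008 -0.031] sd [0.022 0.03  0.042] tcp [0.5692 0.0236 0.158 ]
 rot d [-0.02  0.   -0.01]
 cmd in rim mm [-1.340e+00  1.000e-02  3.458e+01] meas [-1.42  0.47 34.99] slope cmd 27.28
```

>>> {"api": "carry_out", "payload": {"translation": [[0,-0.0001,-0.0002],[0,-0.0002,-0.0003],[0,-0.0002,-0.0003],[0,-0.0002,-0.0003]], "rot": [[0,0,0],[0,0,0],[0,0,0],[0,0,0]]}}

```text
time: 31.15
tool_pos: [0.5692, 0.0236, 0.158]
ee_rot: [2.665, 0.0, 1.809]
contact_force: [-8.8, -1.9, 8.2]
opening: 0.0199
```

```bash
python3 - <<'E'
from fs import *
bump([0,-.0002,-.0003],[0,0,0]); A=ft(6); rel()
E
```

```text
t 31.4 F_tool [  0.7   -3.81 -11.82] sd [0.44 0.44 0.47] M_tool [ 0.835  0.081 -0.034] sd [0.022 0.041 0.025] tcp [0.5692 0.0236 0.158 ]
 rot d [-0.04 -0.01 -0.  ]
 cmd in rim mm [-1.550e+00  1.000e-02  3.487e+01] meas [-1.43  0.47 35.01] slope cmd 27.28
```

```bash
python3 - <<'E'
from rf import *
look("l16",[roofbox()],z=7,wins={"top":(185,140,90,80),"side":(238,125,80,85)})
E
```

```text
t 31.45 tcp [0.5692 0.0236 0.158 ] d [-0.0001  0.0005  0.0002] rotd deg [-0.04 -0.01 -0.  ] F [-9.6 -1.   9.6] open 0.0198
```

View pics/l16_side.png

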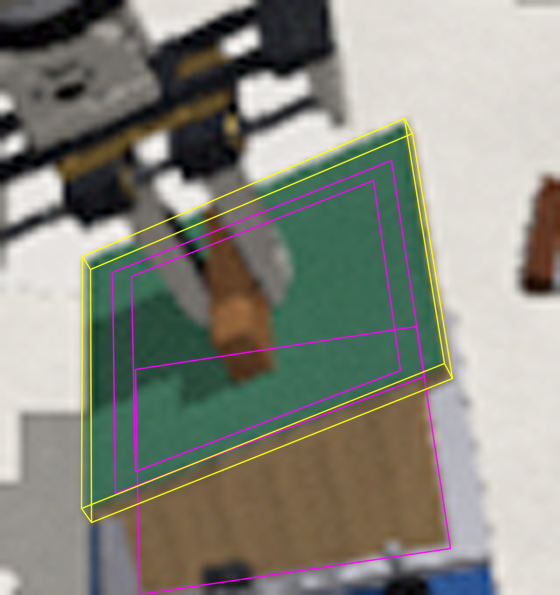

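View pics/l16_top.png

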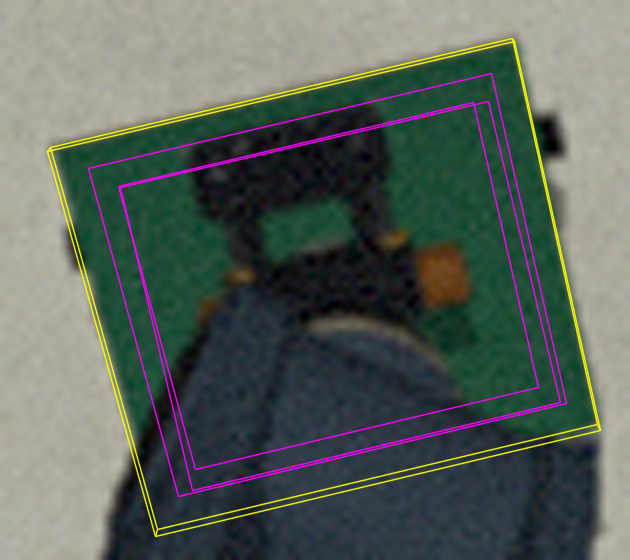

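>>> {"api": "carry_out", "payload": {"translation": [[0,-0.0001,-0.0001],[0,-0.00015,-0.0001],[0,-0.00015,-0.0001]], "rot": [[0,0,0],[0,0,0],[0,0,0]]}}

```text
time: 31.85
tool_pos: [0.5692, 0.0236, 0.158]
ee_rot: [2.665, 0.0, 1.809]
contact_force: [-6.4, -0.1, 6.4]
opening: 0.0197
```

```bash
python3 - <<'E'
from fs import *
bump([0,-.00015,-.0001],[0,0,0]); A=ft(8); rel()
E
```

```text
t 32.2 F_tool [ 1.35 -2.89 -8.78] sd [0.5  0.59 0.48] M_tool [ 0.631  0.129 -0.027] sd [0.024 0.031 0.031] tcp [0.5692 0.0236 0.158 ]
 rot d [-0.05 -0.01  0.  ]
 cmd in rim mm [-1.700e+00  1.000e-02  3.497e+01] meas [-1.42  0.45 35.01] slope cmd 27.28
```

```bash
python3 - <<'E'
from rf import *
a=cv2.imread("pics/l12_sideraw.png");s=env.read_state()
b=env.grab_frame("side")[:,:,::-1].copy(); cv2.imwrite("pics/f_sideraw.png",b); t=env.grab_frame("top")[:,:,::-1].copy(); cv2.imwrite("pics/f_topraw.png",t)
ga,gb=[np.float32(cv2.cvtColor(i[196:222,254:314],cv2.COLOR_BGR2GRAY)) for i in(a,b)]
print("stand/wall shift px",cv2.phaseCorrelate(ga,gb,cv2.createHanningWindow(ga.shape[::-1],cv2.CV_32F)))
from scipy.ndimage import map_coordinates,gaussian_filter
C=cams(); B=roofbox()  # index: sx(tool x),sy(tool y),z(0->underside,1->top)
def sat(i): return gaussian_filter(cv2.cvtColor(i,cv2.COLOR_BGR2HSV)[...,1].astype(float),.6)
I={"top":sat(t),"side":sat(b)}
# top-face corners: tool x = rim y, tool y = rim x
top={(sx,sy):B[4*(sx>0)+2*(sy>0)+1] for sx in(-1,1) for sy in(-1,1)}
for k,nm,A,D,rg in(("top","front",(-1,1),(1,1),(.1,.9)),("top","-y side",(-1,-1),(-1,1),(.3,.95)),("top","+y side",(1,-1),(1,1),(.6,.95)),("side","back",(-1,-1),(1,-1),(.1,.9)),("side","front",(-1,1),(1,1),(.1,.9))):
    P=top[A]+(top[D]-top[A])*np.linspace(*rg,40)[:,None]; q=C[k].proj(P)+OFF[k]; tg=q[-1]-q[0]; n=np.array([-tg[1],tg[0]])/np.linalg.norm(tg); sv=np.arange(-3,3.01,.1); o=[]
    for g in range(4):
        pr=np.mean([map_coordinates(I[k],[x[1]+n[1]*sv,x[0]+n[0]*sv],order=1) for x in q[g*10:g*10+10]],0); o.append(sv[np.abs(np.gradient(gaussian_filter(pr,3)))[5:-5].argmax()+5])
    print(k,nm,"normal",np.round(n,2),np.round(o,2))
T0=cv2.imread("pics/top0raw.png"); d=cv2.absdiff(T0,t).max(2); cv2.imwrite("pics/diff.png",cv2.resize(np.clip(d.astype(int)*3,0,255).astype(np.uint8),(768,576)))
E
```

```text
stand/wall shift px ((0.13439850179279844, 0.35055294811935944), 0.9039030185452214)
top front normal [-0.23 -0.97] [-0.4 -0.4 -0.3 -0.4]
top -y side normal [ 0.98 -0.22] [-0.5 -0.3 -0.3 -0.3]
top +y side normal [ 0.96 -0.27] [1.3 0.4 1.  1.4]
side back normal [1. 0.] [0.6 1.2 1.2 1.2]
side front normal [ 0.99 -0.16] [-0.2 -0.3 -0.2 -0.2]
```

View pics/diff.png

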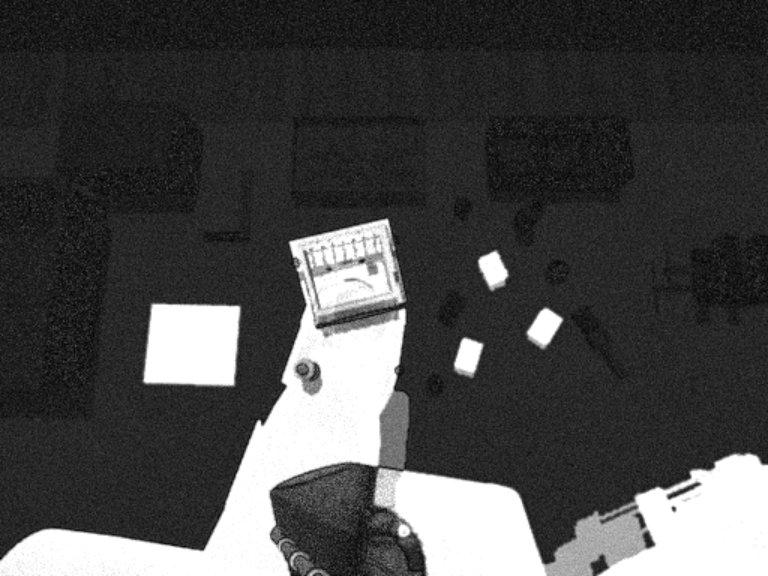

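```bash
python3 - <<'E'
import cv2,numpy as np
def g(n,w): x,y,W,H=w; return np.float32(cv2.cvtColor(cv2.imread(f"pics/{n}_sideraw.png"),cv2.COLOR_BGR2GRAY)[y:y+H,x:x+W])
for w in((256,200,50,14),(262,206,50,16),(290,196,26,26)):
    h=cv2.createHanningWindow((w[2],w[3]),cv2.CV_32F)
    for a,b in(("l12","l14"),("l14","l15"),("l15","l16"),("l15","f"),("l12","f")): print(w,a,b,np.round(cv2.phaseCorrelate(g(a,w),g(b,w),h)[0],2))
x=np.hstack([cv2.resize(cv2.imread(f"pics/{n}_sideraw.png")[185:225,245:315],None,fx=5,fy=5,interpolation=cv2.INTER_CUBIC) for n in("l12","f")]); cv2.imwrite("pics/cmp.png",cv2.convertScaleAbs(x,alpha=1.3))
E
```

```text
(256, 200, 50, 14) l12 l14 [0.06 0.39]
(256, 200, 50, 14) l14 l15 [0.1 0.3]
(256, 200, 50, 14) l15 l16 [-0.01  0.41]
(256, 200, 50, 14) l15 f [0.07 0.63]
(256, 200, 50, 14) l12 f [0.22 0.23]
(262, 206, 50, 16) l12 l14 [-0.    0.12]
(262, 206, 50, 16) l14 l15 [-0.16 -0.1 ]
(262, 206, 50, 16) l15 l16 [0.02 0.  ]
(262, 206, 50, 16) l15 f [-0.13  0.27]
(262, 206, 50, 16) l12 f [-0.26  0.26]
(290, 196, 26, 26) l12 l14 [0.66 0.4 ]
(290, 196, 26, 26) l14 l15 [0.43 0.49]
(290, 196, 26, 26) l15 l16 [0.52 0.34]
(290, 196, 26, 26) l15 f [0.48 0.56]
(290, 196, 26, 26) l12 f [0.63 0.46]
```

View pics/cmp.png

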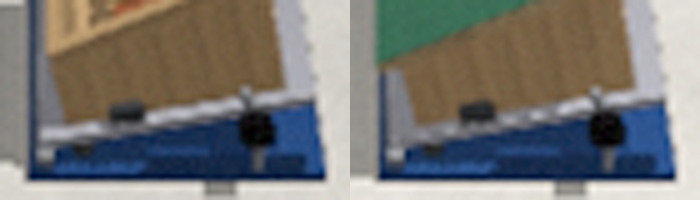

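```bash
python3 - <<'E'
from fs import *
ft(5); rel(); s=env.read_state(); print(s["time"],s["opening"])
print(env.close_job())
E
```

```text
t 32.55 F_tool [ 1.11 -3.03 -8.73] sd [0.37 0.1  0.43] M_tool [ 0.641  0.136 -0.033] sd [0.028 0.036 0.02 ] tcp [0.5692 0.0236 0.158 ]
 rot d [-0.05 -0.01 -0.  ]
 cmd in rim mm [-1.700e+00  1.000e-02  3.497e+01] meas [-1.43  0.47 35.01] slope cmd 27.28
32.6 0.02011233581610999
the job is handed in; nothing more can be done
None
```

I put the log, canes and brick into the hotel in that order, then set the roof on felt side up. I handed the job in at 32.6 s, still gripping the rail and pressing.

- **Fillings:** the last clear top view shows all three flat on the floor, side by side, with small gaps. The log and brick went in with the hole ends I could see facing the barred front.
- **Push:** the wrist reads 8.7 N along the roof's normal, about 9.3 N in total. That includes about 3 N of leftover sideways force down the slope. With the roof's own weight, the rim carries roughly 11 N. While I was finding the slope, the wrist briefly read about 20 N before I backed off.
- **Fit:** the centre of pressure worked out within about 5 mm of the rim's centre, so the roof should be seated all round. The roof's origin is within about 0.5 mm of the estimated rim centre.
- **Rest of the scene:** before-and-after pictures show no visible change in the stand's tilt, and nothing else on the table moved.

**Checks that disagreed:**
- **Slope:** the pictures gave a rim slope of about 25.5° to 26°, but contact only became even at 27.3°. I trusted the contact.
- **Left edge:** in the top picture the roof's +y edge sits about 1 px (2 to 3 mm) further in than predicted, while the other edges visible there are within 0.5 px. The arm partly covers the roof in that view.
- **Back edge:** in the side picture the roof's back edge is also about 1 px further in than predicted.

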